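# Stack up a logic unit and a power unit on their standoff jigs

### The arm

A 6-joint arm with a two-finger parallel gripper is mounted at the origin on a cart in front of the work surface, level with it; the furniture and walls round the work are solid. World frame = base frame: x ahead of the robot, y to its left, z up, the work surface at z = 0. Lengths are in m, angles in rad, forces in N, time in s.
With the tool pointing down it reaches from about 0.225 to 0.725 m from the base axis. Payload 3.1 kg.
Tool frame: the origin (TCP) lies on the centre line of the jaws, within the pads' length; the fingertips stand 14 mm ahead of it and the grasp point (between the pads) lies 5 mm behind it; z points along the fingers, y is the line along which they close (so a half turn about z gives the same grasp; the last joint's range is limited). The gripper opens to 85 mm and grips with 20 to 120 N. Pads are 22 mm wide; open, the fingers measure 114 mm over their backs; the gripper's body (76 mm by 85 mm) begins 54 mm behind the grasp point. The pads swing forward as they close: fully open they stand 13 mm farther back than shut.
Start: joints at [1.01, 0.048, 0.099, 1.622, 0, 1.443], TCP at [0.22, 0.477, 0.245] pointing down, gripper open.
Joint ranges: [-2.91, 2.91], [-0.99, 1.94], [-1.21, 1.42], [-2.12, 2.29], [-1.49, 1.47], [-3.14, 3.14]. Speed limits (rad/s): [2.79, 2.79, 3.14, 3.14, 3.14, 3.14].

### API

Orientations are given as [roll, pitch, yaw] about the fixed x, y, z axes, in that order (R = Rz(yaw) Ry(pitch) Rx(roll)).
In Python, from workcell import * gives the robot as it stands.
- The arm moves only by the tool jog_arm, never from a script. Its argument "steps" is text: rows parted by semicolons, each of 7 numbers parted by spaces: the turn, a rotation vector about the tool's x, y, z in rad, then the shift along the tool's x, y, z in mm, then the closure, from 0 (fully open) to 1 (shut). In form: rx ry rz dx dy dz jaw; .... A call has 1 to 20 rows; each row shifts and turns the commanded pose from where the row before left it, along the tool's axes as they then stand; what a row does not reach is not made up. A row lasts 1/10 s, in which the tool goes at most 50 mm and 8.59 degrees, less where a joint would pass 70% of its speed; a pose out of reach is approached as far as the arm can. A call is refused whole if a number of a shift passes 50 or a number of a turn 0.15, either way. A call with a gripper value outside its range is refused whole. The fingers move at their own pace and stop on an object; "grip_force" is the grip in N (left out, the last holds). Time passes only in rows, so rows that do not move let the fingers close. It gives the time, the measured TCP pose, the force, the opening and the grip force at its end, in the units of the state.
- read_state(): the state, without advancing time (a new reading comes with each control period).
- capture(name): name is "scene" or "top" or "wrist"; returns a dict with "image" (420x560x3 uint8, red, green, blue), "vfov" (degrees; the focal length in pixels is half the picture's height over the tangent of half this angle, whatever the lens; pixels are square), "cx", "cy" (the principal point, pixels), "R" (3x3) and "t" (3): a world point X has camera coordinates R X + t; the wrist camera has in their place "T_tool_cam" (4x4, takes a point from camera to tool coordinates, whose origin is the TCP and whose axes are the flange's). Camera axes: x right, y down, z forward; pixel columns grow to the right and rows downward; lengths in m; the calibration is good to about 2 mm. A picture is of the moment at which its call begins: read the wrist's pose just before it. There is no depth.
- job_done(): hands the job in; it is judged then, once.
Trained networks look in a picture, given as the dict that the camera call returned (one of the last four; its "shot" number tells which), for a name from the list of things; names that differ only in an ending like _2 or _b are one class to them, and where a whole thing is asked for, a point or a joint stands for the part that bears it (a point fixed in the world has none). Each returns a list of dicts, best first, with "conf" (0 to 1); they miss things now and then, are a little off and sometimes report something else, mostly with a low value. They report only what shows in the picture. A call takes as long as a camera call.
- boxes_of(picture, query): "location" ([column, row] as shares, 0 to 1, of the picture: columns of its width, rows of its height, amid what is visible of it).
- regions_of(picture, query): "mask" (420x560 bool, what is visible of it) and "location" ([column, row] as shares, 0 to 1, of the picture: columns of its width, rows of its height, amid what is visible of it).
- tip_of(picture, query): "location" ([column, row] as shares, 0 to 1, of the picture: columns of its width, rows of its height: a listed point, or the origin of a listed thing).
The state is a dict: "clock": time; "joints": joint angles; "dq": joint speeds; "tau": joint torques, N m; "ee_pos": TCP position; "tcp_rot": TCP orientation; "wrist_force": force on the tool from outside, world axes, zero at the start; "ft_torque": the same for the moment, N m; "gripper_width": finger opening in m; "grasp_force": force on a finger pad.
Only numpy, scipy, OpenCV 4.12 (cv2) and the standard library are available. Lean on these libraries where they do the work, as an engineer would, in place of code of your own. Each camera call takes 0.05 s, during which the arm holds its last target. There are 200 camera calls.

### The job

Stack both electronics units on their jigs, every plate pushed down over all of that jig's posts and lying flat. On the four-post jig: the green logic board at the bottom, the blue radio board on top, the white spacer frame between them; on the two-post jig: the red power board, with the finned heat sink on top of it. Leave the dish of small parts, the loupe and the blue-capped vial that stand among the parts where they are.

Things in the scene. Friction and masses are not known exactly. Their poses are not given: they have to be found in the camera images.
- logic_jig: Four-post jig, fixed: aluminium plate 90 x 72 mm (x, y), 10 mm high. Steel posts at x +-25, y +-16 mm, 4.5 mm diameter, on brass shoulders 13 mm wide; shoulder tops, where the lowest board rests, are 16 mm above the table, post tips 45 mm, the last 7 mm tapered to 1.4 mm. Origin: centre of its underside, on the table; x along the 90 mm side, z up.
- power_jig: Two-post jig, fixed: black plate 90 x 56 mm (x, y), 10 mm high. Two steel posts at x +-25, y 0 mm; posts and shoulders of the same size and heights as on the four-post jig. Behind the jigs, clear of them, stands a tall microscope (x over 0.5 m, y -0.08 to 0.2 m): carry things round its front. Origin: centre of its underside, on the table; x along the 90 mm side, z up.
- logic_board_centre (a point): Green logic board, 45 g: plate 68 x 50 x 2 mm, four 8.5 mm holes at x +-25, y +-16 mm; on it two black header strips along x, 28 mm long, tops 10.5 mm above the underside. Grasp across y over both strips, 34 mm over their outer faces, just above the plate. x runs along the 68 mm side; half a turn makes no difference. Point: middle, 5 mm above the underside.
- spacer_centre (a point): White spacer frame, 40 g: 68 x 50 x 14 mm, four 8.5 mm holes at x +-25, y +-16 mm; its 32 x 41 mm opening clears the header strips, so it rests on the green plate. Grasp across y over the side rails, 50 mm wide. x runs along the 68 mm side; half a turn makes no difference. Point: middle, 7 mm above the underside.
- radio_board_centre (a point): Blue radio board, 45 g: plate 68 x 50 x 2 mm, four 8.5 mm holes at x +-25, y +-16 mm; metal can 30 x 26 x 8 mm (x, y, z) on its middle, top 10 mm above the underside. It rests on the spacer. Grasp the can across y, 26 mm. x runs along the 68 mm side; half a turn makes no difference. Point: middle, 5 mm above the underside.
- power_board_centre (a point): Red power board, 50 g: plate 68 x 44 x 2 mm, two 8.5 mm holes at x +-25, y 0 mm; black module 26 x 28 x 9 mm (x, y, z) on its middle, top 11 mm above the underside, on which the heat sink rests. Grasp the module across y, 28 mm. x runs along the 68 mm side; half a turn makes no difference. Point: middle, 5.5 mm above the underside.
- heat_sink_centre (a point): Aluminium heat sink, 70 g: base 68 x 44 x 4 mm, two 8.5 mm holes at x +-25, y 0 mm; block of fins 36 x 36 x 14 mm (x, y, z) on its middle, top 18 mm above the underside. Grasp the fins across y, 36 mm. x runs along the 68 mm side; half a turn makes no difference. Point: middle, 9 mm above the underside.
- dish_centre (a point): Clear round dish with small parts, 66 mm across, 13 mm tall, standing among the parts; leave it alone. The point is its middle.
- loupe_centre (a point): Black round loupe, 39 mm across, 32 mm tall, standing among the parts; leave it alone. The point is its middle.
- vial_centre (a point): White sample vial with a blue cap, 23 mm across, 51 mm tall, standing among the parts; leave it alone. The point is its middle.

How it is judged:
At the end, for the whole second after the job is handed in: Four-post jig: logic board, spacer, radio board from below; two-post jig: power board, then heat sink. Each on the posts, within 5 mm of the jig's middle and 3 mm of its seated height, flat within 0.06 rad, square to the jig within 0.12 rad (either way round), released, at rest (horizontal distance between each of logic_board_centre, spacer_centre, radio_board_centre and logic_jig below 0.005 m and z of logic_board_centre in the frame of logic_jig between 0.018 and 0.024 m and angle between the x axis of each of logic_board_centre, spacer_centre, radio_board_centre and the x axis of logic_jig, either way round below 0.12 rad and angle between each of logic_board_centre, spacer_centre, radio_board_centre, power_board_centre, heat_sink_centre's own z axis and vertical below 0.06 rad and linear speed of each of logic_board, spacer, radio_board, power_board, heat_sink below 0.01 m/s and z of spacer_centre in the frame of logic_jig between 0.022 and 0.028 m and z of radio_board_centre in the frame of logic_jig between 0.034 and 0.04 m and horizontal distance between each of power_board_centre, heat_sink_centre and power_jig below 0.005 m and z of power_board_centre in the frame of power_jig between 0.0185 and 0.0245 m and angle between the x axis of each of power_board_centre, heat_sink_centre and the x axis of power_jig, either way round below 0.12 rad and z of heat_sink_centre in the frame of power_jig between 0.033 and 0.039 m); the robot touches nothing.
It fails at once if the open dish is shoved more than 25 mm or knocked over (distance of dish_centre from where it was at the start of the episode above 0.025 m or angle between dish_centre's own z axis and vertical above 0.5 rad).
It fails at once if the loupe is shoved more than 25 mm or knocked over (distance of loupe_centre from where it was at the start of the episode above 0.025 m or angle between loupe_centre's own z axis and vertical above 0.5 rad).
It fails at once if the vial is shoved more than 25 mm or knocked over (distance of vial_centre from where it was at the start of the episode above 0.025 m or angle between vial_centre's own z axis and vertical above 0.5 rad).
It also fails if it takes over 120 s, if anything falls off the work surface, if the arm or the gripper's body presses on something with over 40 N, if the wrist force passes 120 N, or if a joint passes its speed limit or range.

## Working session

There is one attempt and no reset: what is moved stays moved. The work goes in short steps, Python scripts to look and compute and a tool call to move; the robot and the scene stay as the last step left them, time stands still between calls to the robot, and variables do not carry over. Pictures are saved under pics/ and viewed, at most 14 in all, crops included, and the job is handed in when it is done.

Besides the shell and the picture viewer there is one more tool, called after ">>>" in YAML: its name, and indented under it one key for each argument. jog_arm: Moves the arm, as the interface text tells. Its arguments: {"type":"object","properties":{"steps":{"type":"string"},"grip_force":{"type":"number"}},"required":["steps"]}

```bash
mkdir -p pics; ls; cat > h.py <<'E'
from workcell import *
import numpy as np, cv2
def save(c,n): cv2.imwrite(f'pics/{n}.png',c['image'][:,:,::-1])
def ray(c,uv,pose=None):
    h,w=c['image'].shape[:2]; f=h/2/np.tan(np.radians(c['vfov'])/2)
    d=np.array([(uv[0]-c['cx'])/f,(uv[1]-c['cy'])/f,1.])
    if 'R' in c:
        R=np.array(c['R']);t=np.array(c['t']); return -R.T@t, R.T@d
    T=np.array(c['T_tool_cam']); p,Rt=pose
    return p+Rt@T[:3,3], Rt@T[:3,:3]@d
def at(c,uv,z,pose=None):
    o,d=ray(c,uv,pose); return o+d*(z-o[2])/d[2]
E
python3 - <<'E'
from h import *
print(read_state())
c=capture('top'); save(c,'top0'); s=capture('scene'); save(s,'scene0')
print({k:v for k,v in c.items() if k!='image'})
Z=dict(logic_jig=0,power_jig=0,logic_board_centre=.005,spacer_centre=.007,radio_board_centre=.005,power_board_centre=.0055,heat_sink_centre=.009,dish_centre=.0065,loupe_centre=.016,vial_centre=.0255)
for n,z in Z.items():
    for cc,nm in((c,'top'),(s,'scene')):
        for r in tip_of(cc,n)[:2]:
            uv=np.array(r['location'])*[560,420]; print(n,nm,round(r['conf'],2),uv.round(1),at(cc,uv,z).round(4))
E
```

```text
pics
{'clock': 0.0, 'joints': array([1.01023733e+00, 4.87445123e-02, 9.75865108e-02, 1.62200582e+00,
       4.14999724e-05, 1.44297527e+00]), 'dq': array([-0.00026516,  0.0004565 ,  0.00097254,  0.00083654,  0.00146836,
       -0.00029459]), 'tau': array([ 4.90215518e-05, -3.38780844e+01,  3.20015931e+01,  2.02130346e-02,
       -9.25266988e-06,  3.15951020e-06]), 'ee_pos': array([0.21986103, 0.47610446, 0.2441147 ]), 'tcp_rot': array([-3.13924976e+00, -3.42953974e-04,  2.70885426e+00]), 'wrist_force': array([-1.50806849, -0.07861233,  0.37359059]), 'ft_torque': array([-0.016622  ,  0.0127873 ,  0.01258243]), 'grasp_force': 0.0, 'gripper_width': 0.08550508973861061}
{'vfov': 48.34863249239859, 'cx': 280.2292492165236, 'cy': 207.31928885598353, 'R': array([[ 0.00574798, -0.99998134,  0.00206761],
       [-0.99471345, -0.00592967, -0.10251826],
       [ 0.10252861, -0.0014674 , -0.99472897]]), 't': array([-0.04187247,  0.57058828,  0.97907034]), 'shot': 1}
logic_jig top 0.55 [274.4 259.7] [ 0.4583 -0.0265  0.    ]
logic_jig scene 0.79 [228.2 238.3] [ 0.4666 -0.0188  0.    ]
power_jig t
[... 709 characters left out ...]
_board_centre scene 0.37 [310.3 301.8] [ 0.47   -0.2673  0.0055]
heat_sink_centre top 0.7 [327.2 163.5] [ 0.6714 -0.1423  0.009 ]
heat_sink_centre scene 0.93 [337.7 225. ] [ 0.6683 -0.1408  0.009 ]
heat_sink_centre scene 0.47 [227.  240.7] [ 0.4539 -0.0331  0.009 ]
dish_centre top 0.98 [333.1 215.4] [ 0.556  -0.155   0.0065]
dish_centre scene 0.93 [301.  248.8] [ 0.5561 -0.1474  0.0065]
loupe_centre top 0.77 [336.8 268.7] [ 0.4399 -0.1612  0.016 ]
loupe_centre scene 0.81 [262.1 271.5] [ 0.4463 -0.1581  0.016 ]
vial_centre top 0.61 [374.3 211.1] [ 0.5642 -0.2421  0.0255]
vial_centre top 0.29 [408.7 205.9] [ 0.576  -0.3167  0.0255]
vial_centre scene 0.79 [341.6 264.1] [ 0.5695 -0.2466  0.0255]
```

```bash
python3 - <<'E'
import cv2
a=cv2.imread('pics/top0.png'); cv2.imwrite('pics/topc.png',cv2.resize(a[120:320,130:450],(800,500),interpolation=cv2.INTER_CUBIC))
E
```

```text
(no output)
```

View pics/topc.png

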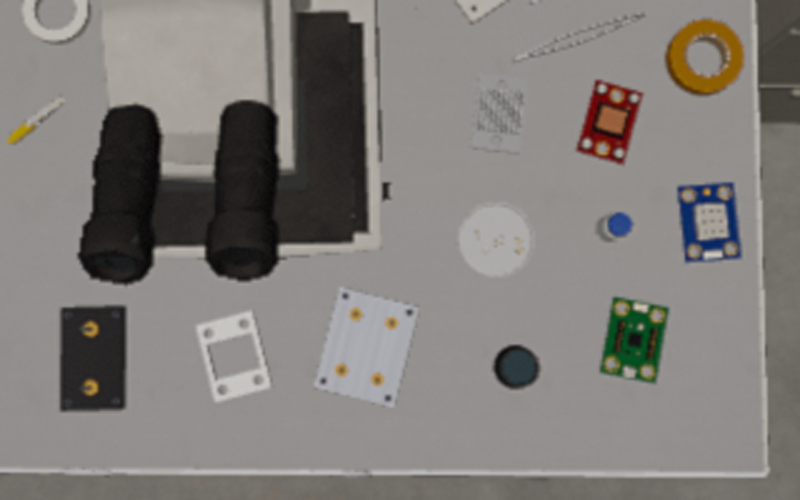

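View pics/scene0.png

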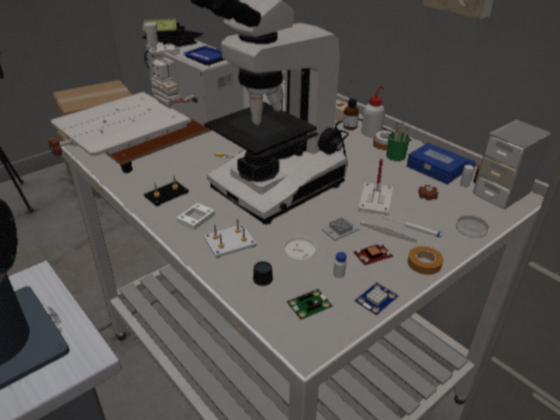

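The top crop shows the black power jig at (93,358), spacer (233,356), logic jig (367,348), green board (635,340), blue (710,222), red (610,120) and the sink (498,115). The dish, loupe and vial stand between the parts. Next I'll check the wrist camera from above the logic jig.

```bash
cat >> h.py <<'E'
from scipy.spatial.transform import Rotation as Ro
def pose(s=None):
    s=s or read_state(); return np.array(s['ee_pos']),Ro.from_euler('xyz',s['tcp_rot']).as_matrix()
def go(xyz,yaw):
    "total turn (rotvec tool) and then shift in the final tool axes / in present tool axes, mm"
    p,R=pose(); G=Ro.from_euler('xyz',[np.pi,0,yaw]).as_matrix()
    print('turn',Ro.from_matrix(R.T@G).as_rotvec().round(3),'shift(now)',(R.T@(np.array(xyz)-p)*1e3).round(1),'shift(after turn)',(G.T@(np.array(xyz)-p)*1e3).round(1))
E
python3 - <<'E'
from h import *
c=capture('wrist'); print(np.round(c['T_tool_cam'],3),c['vfov'],c['cx'],c['cy'])
go([.40,.03,.27],np.pi)
E
```

```text
[[ 0.001 -0.961 -0.278  0.07 ]
 [ 1.     0.     0.     0.001]
 [-0.    -0.278  0.961 -0.129]
 [ 0.     0.     0.     1.   ]] 70.52995397937023 275.52149344952164 206.51821813971378
turn [ 0.     0.    -0.433] shift(now) [-350.5 -330.   -24.7] shift(after turn) [-179.8 -446.6  -24.7]
```

>>> jog_arm:
  steps: "0 0 -0.144 0 0 0 0; 0 0 -0.144 0 0 0 0; 0 0 -0.145 0 0 0 0; 0 0 0 -20 -45 0 0; 0 0 0 -20 -45 0 0; 0 0 0 -20 -45 0 0; 0 0 0 -20 -45 0 0; 0 0 0 -20 -45 0 0; 0 0 0 -20 -45 10 0; 0 0 0 -20 -45 20 0; 0 0 0 -20 -45 20 0; 0 0 0 -20 -45 20 0; 0 0 0 -20 -40 20 0; 0 0 0 0 0 10 0; 0 0 0 0 0 0 0; 0 0 0 0 0 0 0"

```text
clock: 2.75
ee_pos: [0.4162, 0.0405, 0.1492]
tcp_rot: [3.141, -0.0, -3.141]
wrist_force: [0.9, -0.0, 0.1]
gripper_width: 0.085
grasp_force: 0.0
```

```bash
python3 - <<'E'
from h import *
s=read_state();print(s['clock'],s['ee_pos'],s['tcp_rot'],s['wrist_force'])
c=capture('wrist'); save(c,'w1')
for n,z in(('logic_jig',0),('spacer_centre',.007)):
    for r in tip_of(c,n)[:1]:
        uv=np.array(r['location'])*[560,420]; print(n,r['conf'],uv,at(c,uv,z,pose(s)))
E
```

```text
2.75 [0.41623961 0.04054038 0.14917354] [ 3.14103066e+00 -4.45204756e-04 -3.14068045e+00] [ 0.92434716 -0.02561693  0.10793364]
logic_jig 0.7 [205.072 241.584] [ 0.46385652 -0.02947154  0.        ]
spacer_centre 0.98 [318.304 233.898] [0.45271183 0.08335401 0.007     ]
```

View pics/w1.png

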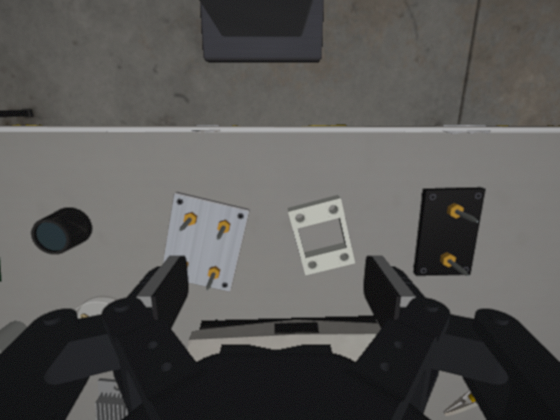

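>>> jog_arm:
  steps: "0 0 0 -22 0 0 0; 0 0 0 0 0 0 0; 0 0 0 0 0 0 0; 0 0 0 0 0 0 0"

```text
clock: 3.3
ee_pos: [0.4382, 0.0404, 0.1493]
tcp_rot: [3.142, -0.0, -3.14]
wrist_force: [-0.8, 0.1, -0.3]
gripper_width: 0.0853
grasp_force: 0.0
```

```bash
cat >> h.py <<'E'
from scipy.optimize import minimize
DIM=dict(logic_jig=(90,72,0,10),power_jig=(90,56,0,10),logic_board_centre=(68,50,0,2),spacer_centre=(68,50,0,14),radio_board_centre=(68,50,0,2),power_board_centre=(68,44,0,2),heat_sink_centre=(68,44,0,4))
HOLES={k:[(x,y) for x in(-25,25) for y in((0,) if k[:3] in('pow','hea') else (-16,16))] for k in DIM}
def proj(c,X,ps):
    T=np.array(c['T_tool_cam']); p,Rt=ps; h=c['image'].shape[0]; f=h/2/np.tan(np.radians(c['vfov'])/2)
    Y=((np.atleast_2d(X)-p)@Rt-T[:3,3])@T[:3,:3]
    return np.c_[c['cx']+f*Y[:,0]/Y[:,2],c['cy']+f*Y[:,1]/Y[:,2]]
def world(q,P,z0):
    C,S=np.cos(q[2]),np.sin(q[2]); P=np.atleast_2d(P)*1e-3
    return np.c_[q[0]+C*P[:,0]-S*P[:,1],q[1]+S*P[:,0]+C*P[:,1],z0+P[:,2]]
def model(c,n,q,ps,z0=0):
    a,b,l,h=DIM[n]; P=[(x*a/2,y*b/2,z) for x in(-1,1) for y in(-1,1) for z in(l,h)]
    return cv2.convexHull(proj(c,world(q,P,z0),ps).astype(np.float32))[:,0]
S4=4
def fill(poly):
    m=np.zeros((420*S4,560*S4),np.uint8); cv2.fillPoly(m,[np.round((poly+.5)*S4*16-8).astype(np.int32)],1,shift=4); return m
def fit(c,n,ps,z0=0,yaw0=0):
    rs=regions_of(c,n)
    if not rs: print(n,'none'); return
    m=rs[0]['mask'].astype(np.uint8); m=cv2.morphologyEx(m,cv2.MORPH_OPEN,np.ones((3,3)))
    cn=max(cv2.findContours(m,cv2.RETR_EXTERNAL,cv2.CHAIN_APPROX_NONE)[0],key=cv2.contourArea)
    m=np.zeros_like(m); cv2.drawContours(m,[cn],-1,1,-1)
    M=cv2.resize(m,None,fx=S4,fy=S4,interpolation=cv2.INTER_NEAREST)
    o=at(c,cn[:,0].mean(0),z0+.005,ps)
    def cost(v):
        k=fill(model(c,n,[v[0]/1e3,v[1]/1e3,v[2]],ps,z0)); return 1-(k&M).sum()/(k|M).sum()
    best=min((minimize(cost,[o[0]*1e3,o[1]*1e3,y],method='Nelder-Mead',options=dict(initial_simplex=[[o[0]*1e3+a,o[1]*1e3+b,y+d] for a,b,d in((0,0,0),(5,0,0),(0,5,0),(0,0,.15))],maxiter=120,xatol=.02,fatol=1e-4)) for y in (yaw0-.2,yaw0+.2)),key=lambda r:r.fun)
    q=best.x*[1e-3,1e-3,1]; print(n,'conf %.2f'%rs[0]['conf'],'1-IoU %.3f'%best.fun,'xy',q[:2].round(4),'yaw %.3f'%q[2]); return q
def overlay(c,items,ps,name,crop=None,scale=2):
    im=cv2.resize(c['image'][:,:,::-1],None,fx=scale,fy=scale,interpolation=cv2.INTER_CUBIC)
    pt=lambda P:np.round((P+.5)*scale*16).astype(np.int32)
    for n,q,z0,hz in items:
        cv2.polylines(im,[pt(model(c,n,q,ps,z0))],True,(255,0,255),1,cv2.LINE_AA,4)
        for P in pt(proj(c,world(q,[(x,y,hz) for x,y in HOLES[n]],z0),ps)): cv2.circle(im,tuple(map(int,P)),16*3,(255,255,0),1,cv2.LINE_AA,4)
    if crop: x,y,w,h=[int(v*scale) for v in crop]; im=im[y:y+h,x:x+w]
    cv2.imwrite(f'pics/{name}.png',im)
E
python3 - <<'E'
from h import *
s=read_state();print(s['clock'],s['ee_pos'])
c=capture('wrist');ps=pose(s);it=[]
for n,hz in(('logic_jig',45),('spacer_centre',14),('power_jig',45)):
    q=fit(c,n,ps); it.append((n,q,0,hz))
overlay(c,it,ps,'w2',(130,130,380,200),2.1)
E
```

```text
3.3 [0.43819924 0.04042492 0.14929342]
logic_jig conf 0.62 1-IoU 0.037 xy [ 0.4633 -0.0292] yaw -0.246
spacer_centre conf 0.58 1-IoU 0.029 xy [0.4544 0.0857] yaw 0.263
power_jig conf 0.65 1-IoU 0.059 xy [0.4516 0.2094] yaw 0.019
```

View pics/w2.png

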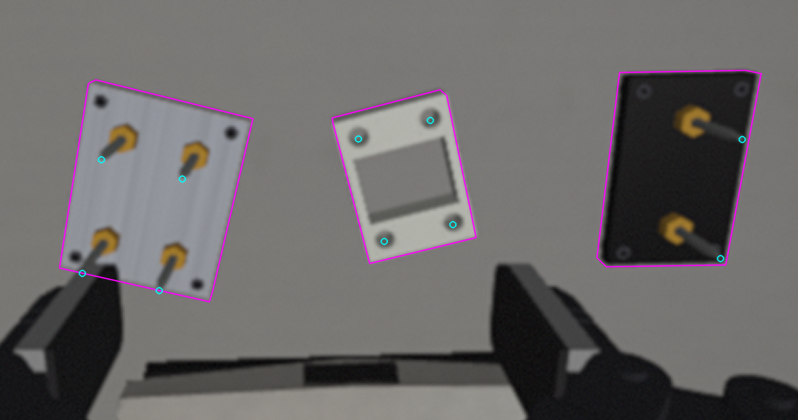

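>>> jog_arm:
  steps: "0 0 0 0 -44 0 0; 0 0 0 -3 -44 0 0; 0 0 0 -3 -44 0 0; 0 0 0 -4 -44 0 0; 0 0 0 -4 -44 0 0; 0 0 0 -4 -44 0 0; 0 0 0 -4 -44 0 0; 0 0 0 0 0 0 0; 0 0 0 0 0 0 0; 0 0 0 0 0 0 0"

```text
clock: 4.5
ee_pos: [0.4604, -0.2672, 0.1488]
tcp_rot: [3.141, -0.001, -3.141]
wrist_force: [1.4, 0.4, -0.0]
gripper_width: 0.0853
grasp_force: 0.0
```

```bash
python3 - <<'E'
from h import *
s=read_state();print(s['clock'],s['ee_pos'])
c=capture('wrist');ps=pose(s)
it=[(n,fit(c,n,ps),0,2) for n in('logic_board_centre','radio_board_centre')]
overlay(c,it,ps,'w3',(80,120,380,200),2.1)
q=it[0][1]; go([q[0],q[1],.02],q[2]+np.pi)
E
```

```text
4.5 [ 0.46037186 -0.26719279  0.14882187]
logic_board_centre conf 0.90 1-IoU 0.022 xy [ 0.4702 -0.2642] yaw -0.198
radio_board_centre conf 0.83 1-IoU 0.061 xy [ 0.5746 -0.3324] yaw 0.083
turn [0.  0.  0.2] shift(now) [ -9.5   2.6 129.1] shift(after turn) [ -8.8   4.4 129.1]
```

View pics/w3.png

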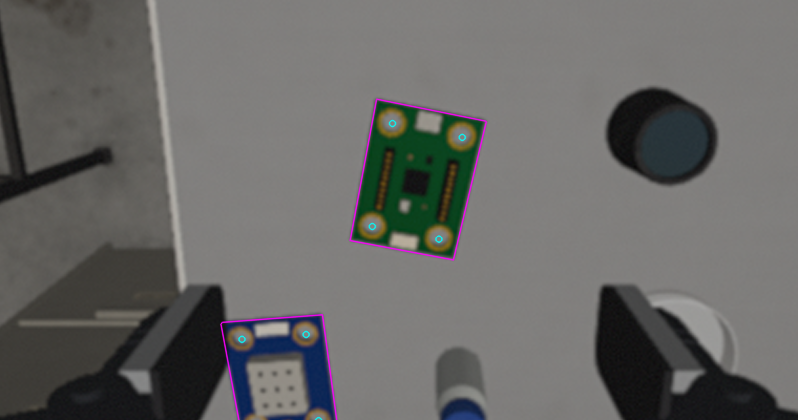

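>>> jog_arm:
  steps: "0 0 0.1 0 0 0 0.3; 0 0 0.1 0 0 0 0.3; 0 0 0 -9 4.5 40 0.3; 0 0 0 0 0 40 0.3; 0 0 0 0 0 30 0.3; 0 0 0 0 0 13 0.3; 0 0 0 0 0 7 0.3; 0 0 0 0 0 3 0.3; 0 0 0 0 0 0 1; 0 0 0 0 0 0 1; 0 0 0 0 0 0 1; 0 0 0 0 0 0 1; 0 0 0 0 0 0 1"
  grip_force: 30

```text
clock: 5.95
ee_pos: [0.4719, -0.2666, 0.018]
tcp_rot: [-3.14, 0.004, 2.942]
wrist_force: [0.0, 1.0, 6.1]
gripper_width: 0.0325
grasp_force: 30.4
```

>>> jog_arm:
  steps: "0 0 0 0 0 0 0.3; 0 0 0 0 0 0 0.3; 0 0 0 0 0 -3 0.3; 0 0 0 0 0 0 0.3"

```text
clock: 6.35
ee_pos: [0.4703, -0.2655, 0.0189]
tcp_rot: [3.141, -0.0, 2.942]
wrist_force: [0.7, -0.3, 0.2]
gripper_width: 0.0594
grasp_force: 0.0
```

>>> jog_arm:
  steps: "0 0 0 0 0 -20 0; 0 0 0 0 0 -40 0; 0 0 0 0 0 -40 0; 0 0 0 0 0 -30 0; 0 0 0 0 0 0 0; 0 0 0 0 0 0 0"

```text
clock: 6.95
ee_pos: [0.4709, -0.2659, 0.1498]
tcp_rot: [-3.141, 0.002, 2.942]
wrist_force: [-0.0, -0.3, -0.5]
gripper_width: 0.0856
grasp_force: 0.0
```

```bash
python3 - <<'E'
from h import *
s=read_state();print(s['clock'],s['ee_pos'],s['tcp_rot'])
c=capture('wrist');ps=pose(s)
q=fit(c,'logic_board_centre',ps)
go([q[0],q[1],.02],q[2]+np.pi)
E
```

```text
6.95 [ 0.47094042 -0.26591159  0.14975682] [-3.14072087e+00  1.85987568e-03  2.94178163e+00]
logic_board_centre conf 0.91 1-IoU 0.017 xy [ 0.4697 -0.2651] yaw -0.205
turn [ 0.001 -0.003  0.005] shift(now) [ -0.5  -0.4 127.2] shift(after turn) [-1.000e-01 -2.000e-01  1.272e+02]
```

>>> jog_arm:
  steps: "0 0 0 0 0 40 0.3; 0 0 0 0 0 40 0.3; 0 0 0 0 0 30 0.3; 0 0 0 0 0 14 0.3; 0 0 0 0 0 6 0.3; 0 0 0 0 0 0 1; 0 0 0 0 0 0 1; 0 0 0 0 0 0 1; 0 0 0 0 0 0 1; 0 0 0 0 0 -5 1; 0 0 0 0 0 -20 1; 0 0 0 0 0 -35 1; 0 0 0 0 0 -35 1; 0 0 0 0 0 0 1; 0 0 0 0 0 0 1"
  grip_force: 40

```text
clock: 8.55
ee_pos: [0.4714, -0.2663, 0.1159]
tcp_rot: [-3.14, 0.004, 2.942]
wrist_force: [0.2, 0.7, -1.0]
gripper_width: 0.0319
grasp_force: 39.8
```

```bash
cat >> h.py <<'E'
def avg(k=4):
    ss=[]
    for i in range(k):
        ss.append(read_state()); capture('top')
    p=np.mean([s['ee_pos'] for s in ss],0); R=Ro.from_euler('xyz',[s['tcp_rot'] for s in ss]).mean().as_matrix()
    print('std mm',(np.std([s['ee_pos'] for s in ss],0)*1e3).round(2),'p',p.round(4),'rpy',Ro.from_matrix(R).as_euler('xyz').round(4)); return p,R
def gofrom(ps,xyz,yaw):
    p,R=ps; G=Ro.from_euler('xyz',[np.pi,0,yaw]).as_matrix()
    print('turn',Ro.from_matrix(R.T@G).as_rotvec().round(3),'shift after turn',(G.T@(np.array(xyz)-p)*1e3).round(1))
E
python3 - <<'E'
from h import *
ps=avg(); print(read_state()['gripper_width'],read_state()['clock'])
gofrom(ps,[.4633,-.0292,.075],2.896)
E
```

```text
std mm [0.75 0.56 1.35] p [ 0.4703 -0.2654  0.1139] rpy [ 3.1416 -0.      2.9418]
0.03200392092693038 8.75
turn [ 0.    -0.     0.046] shift after turn [ 64.2 227.5  38.9]
```

>>> jog_arm:
  steps: "0 0 0.046 0 0 0 1; 0 0 0 10 35 0 1; 0 0 0 10 35 0 1; 0 0 0 10 35 0 1; 0 0 0 10 35 0 1; 0 0 0 10 35 0 1; 0 0 0 10 35 0 1; 0 0 0 4 17.5 0 1; 0 0 0 0 0 20 1; 0 0 0 0 0 0 1; 0 0 0 0 0 0 1; 0 0 0 0 0 0 1"

```text
clock: 9.95
ee_pos: [0.4636, -0.0297, 0.094]
tcp_rot: [-3.141, -0.0, 2.895]
wrist_force: [-0.3, -0.2, 0.4]
gripper_width: 0.0323
grasp_force: 39.9
```

```bash
python3 - <<'E'
from h import *
ps=avg(6); c=capture('wrist')
J=np.array([.4633,-.0292,-.246]); g=[ps[0][0],ps[0][1],Ro.from_matrix(ps[1]).as_euler('xyz')[2]-np.pi]
overlay(c,[('logic_jig',J,0,45),('logic_board_centre',g,ps[0][2]-.0195,2)],ps,'w4',(130,130,380,280),2)
gofrom(ps,[.4633,-.0292,.06],2.896)
E
```

```text
std mm [0.19 0.05 0.2 ] p [ 0.464  -0.0298  0.0944] rpy [-3.1416e+00  7.0000e-04  2.8949e+00]
turn [-0.     0.001 -0.001] shift after turn [ 0.8  0.4 34.4]
```

View pics/w4.png

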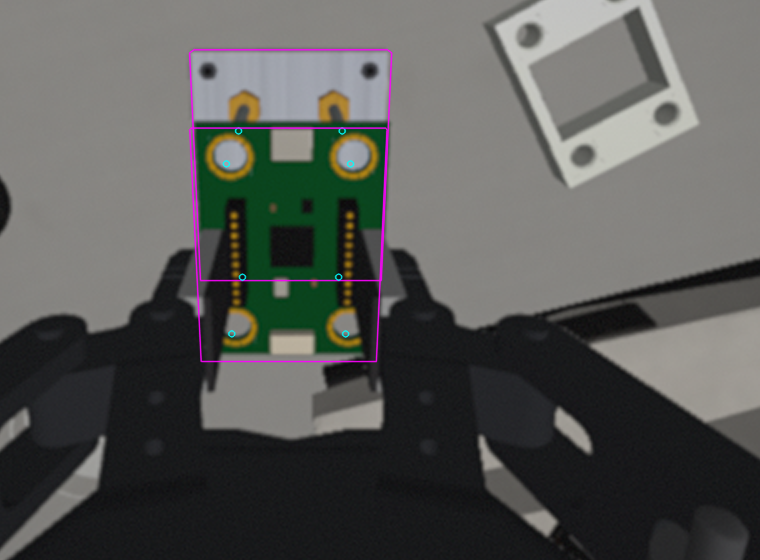

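>>> jog_arm:
  steps: "0 0 0 0.8 0.4 12 1; 0 0 0 0 0 12 1; 0 0 0 0 0 0 1; 0 0 0 0 0 0 1; 0 0 0 0 0 0 1"

```text
clock: 10.8
ee_pos: [0.463, -0.0287, 0.0698]
tcp_rot: [-3.142, -0.0, 2.896]
wrist_force: [1.8, 0.6, -1.2]
gripper_width: 0.032
grasp_force: 39.9
```

```bash
python3 - <<'E'
from h import *
ps=avg(4); c=capture('wrist')
J=np.array([.4633,-.0292,-.246])
overlay(c,[('logic_jig',J,0,45)],ps,'w5',(180,150,200,150),4)
E
```

```text
std mm [0.18 0.04 0.21] p [ 0.4633 -0.0287  0.0702] rpy [3.1416e+00 5.0000e-04 2.8958e+00]
```

View pics/w5.png

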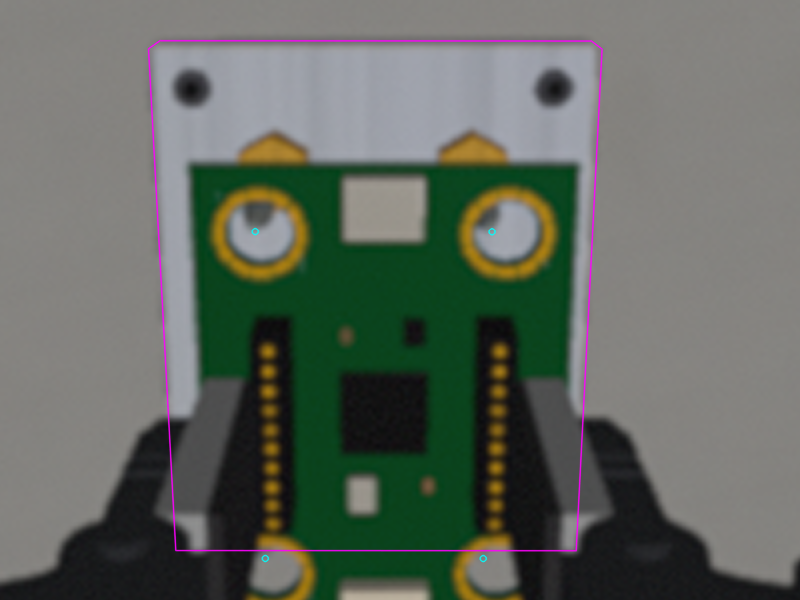

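Near holes are at (260,233) and (508,233), with the post tips at about (258,215) and (487,217). The held board therefore sits about 1.5 mm too far in tool +y, so I'll correct that and descend partway.

>>> jog_arm:
  steps: "0 0 0 -0.6 -1.4 0 1; 0 0 0 0 0 4 1; 0 0 0 0 0 4 1; 0 0 0 0 0 4 1; 0 0 0 0 0 0 1; 0 0 0 0 0 0 1"

```text
clock: 11.65
ee_pos: [0.4629, -0.0301, 0.0575]
tcp_rot: [3.142, -0.001, 2.896]
wrist_force: [0.3, 0.2, -0.2]
gripper_width: 0.0322
grasp_force: 39.9
```

```bash
python3 - <<'E'
from h import *
ps=avg(3); print(read_state()['wrist_force'],read_state()['ft_torque']); c=capture('wrist')
overlay(c,[],ps,'w6',(180,150,200,150),4)
E
```

```text
std mm [0.15 0.04 0.18] p [ 0.4631 -0.0302  0.0578] rpy [-3.1416e+00 -3.0000e-04  2.8958e+00]
[-0.79271945 -0.22668445  0.0527442 ] [-0.02451499  0.00996194  0.00256047]
```

View pics/w6.png

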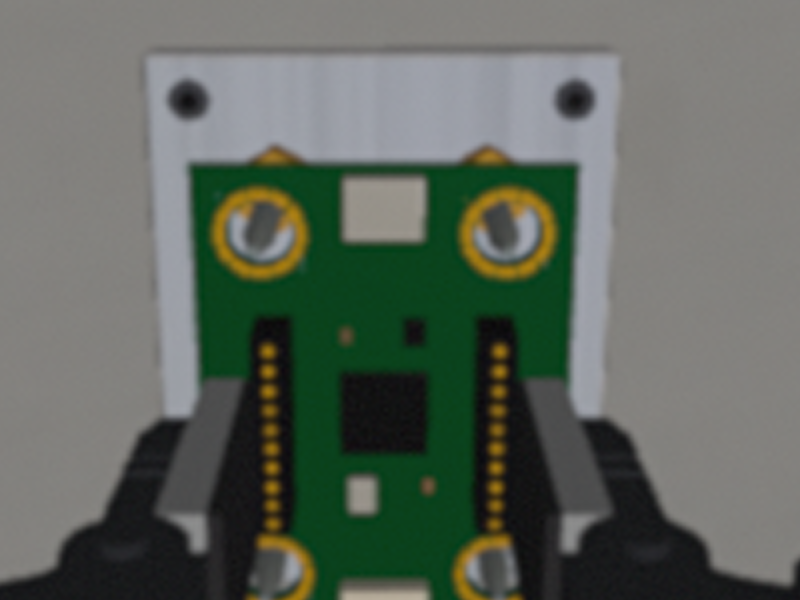

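All four posts are through the holes and nearly centred. Next I'll seat and release.

>>> jog_arm:
  steps: "0 0 0 0 0 6 1; 0 0 0 0 0 6 1; 0 0 0 0 0 5 1; 0 0 0 0 0 3 1; 0 0 0 0 0 1.5 1; 0 0 0 0 0 0 1"

```text
clock: 12.45
ee_pos: [0.4631, -0.0302, 0.0365]
tcp_rot: [-3.142, -0.0, 2.896]
wrist_force: [-1.5, -0.0, 0.0]
gripper_width: 0.0321
grasp_force: 40.0
```

>>> jog_arm:
  steps: "0 0 0 0 0 0 0.3; 0 0 0 0 0 0 0.3; 0 0 0 0 0 -20 0.3; 0 0 0 0 0 -30 0.3; 0 0 0 0 0 -40 0; 0 0 0 0 0 -24 0; 0 0 0 0 0 0 0; 0 0 0 0 0 0 0"

```text
clock: 13.25
ee_pos: [0.4639, -0.0303, 0.151]
tcp_rot: [3.141, 0.002, 2.896]
wrist_force: [0.4, 0.1, -0.4]
gripper_width: 0.0853
grasp_force: 0.0
```

```bash
python3 - <<'E'
from h import *
ps=avg(4); print(read_state()['clock']); c=capture('wrist')
B=fit(c,'logic_board_centre',ps,z0=.016); S=fit(c,'spacer_centre',ps); J=fit(c,'logic_jig',ps)
save(c,'w7')
gofrom(ps,[S[0],S[1],.15],S[2]+np.pi)
E
```

```text
std mm [0.66 0.13 0.91] p [ 0.4629 -0.0301  0.1496] rpy [-3.1415e+00 -1.1000e-03  2.8958e+00]
13.45
logic_board_centre conf 0.63 1-IoU 0.058 xy [ 0.4628 -0.0289] yaw -0.246
spacer_centre conf 0.87 1-IoU 0.028 xy [0.4551 0.0858] yaw 0.263
logic_jig conf 0.97 1-IoU 0.022 xy [ 0.4644 -0.0293] yaw -0.238
turn [ 0.    -0.001 -0.508] shift after turn [-22.6 114.   -0.4]
```

>>> jog_arm:
  steps: "0 0 -0.127 0 0 0 0.15; 0 0 -0.127 0 0 0 0.15; 0 0 -0.127 0 0 0 0.15; 0 0 -0.127 0 0 0 0.15; 0 0 0 -7.6 38 0 0.15; 0 0 0 -7.5 38 0 0.15; 0 0 0 -7.5 37 0 0.15; 0 0 0 0 0 0 0.15; 0 0 0 0 0 40 0.15; 0 0 0 0 0 40 0.15; 0 0 0 0 0 30 0.15; 0 0 0 0 0 14 0.15; 0 0 0 0 0 6.5 0.15; 0 0 0 0 0 0 1; 0 0 0 0 0 0 1; 0 0 0 0 0 0 1; 0 0 0 0 0 0 1; 0 0 0 0 0 0 1"

```text
clock: 15.45
ee_pos: [0.4574, 0.0848, 0.0216]
tcp_rot: [-3.141, 0.003, -2.879]
wrist_force: [0.3, -0.6, 4.2]
gripper_width: 0.0482
grasp_force: 41.8
```

>>> jog_arm:
  steps: "0 0 0 0 0 -10 1; 0 0 0 0 0 -30 1; 0 0 0 0 0 -35 1; 0 0 0 0 0 0 1; 0 0 0 0 0 0 1; 0 0 0 0 0 0 1"

```text
clock: 16.05
ee_pos: [0.4549, 0.0848, 0.094]
tcp_rot: [3.141, -0.002, -2.879]
wrist_force: [-0.0, 0.8, -0.4]
gripper_width: 0.0483
grasp_force: 41.5
```

```bash
python3 - <<'E'
from h import *
ps=avg(5); s=read_state(); print(s['gripper_width'],s['grasp_force'],s['clock'])
gofrom(ps,[.4631,-.0302,.071],2.896)
E
```

```text
std mm [0.15 0.02 0.24] p [0.4546 0.0848 0.0935] rpy [ 3.1409e+00 -2.8000e-03 -2.8794e+00]
0.04820624430763906 41.46367371082306 16.3
turn [-0.    -0.003  0.508] shift after turn [ -36.2 -109.4   22.5]
```

>>> jog_arm:
  steps: "0 0 0.127 0 0 0 1; 0 0 0.127 0 0 0 1; 0 0 0.127 0 0 0 1; 0 0 0.127 0 0 0 1; 0 0 0 -9 -27 0 1; 0 0 0 -9 -27 0 1; 0 0 0 -9 -27 0 1; 0 0 0 -9.2 -28.4 0 1; 0 0 0 0 0 0 1; 0 0 0 0 0 22 1; 0 0 0 0 0 0 1; 0 0 0 0 0 0 1; 0 0 0 0 0 0 1"

```text
clock: 17.6
ee_pos: [0.4645, -0.0296, 0.0734]
tcp_rot: [3.141, 0.0, 2.897]
wrist_force: [-0.8, 0.4, -0.7]
gripper_width: 0.0482
grasp_force: 41.5
```

```bash
python3 - <<'E'
from h import *
ps=avg(4); c=capture('wrist')
overlay(c,[],ps,'w8',(180,150,200,150),4)
gofrom(ps,[.4631,-.0302,.071],2.896)
E
```

```text
std mm [0.16 0.09 0.15] p [ 0.4648 -0.0298  0.0737] rpy [3.1415e+00 1.1000e-03 2.8966e+00]
turn [0.    0.001 0.001] shift after turn [ 1.5 -0.8  2.7]
```

View pics/w8.png

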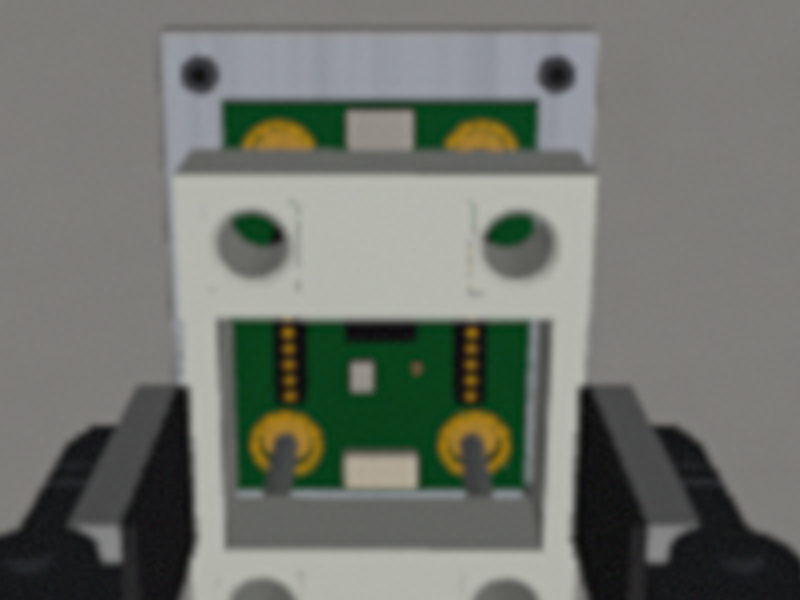

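The spacer is held about 2 mm further in tool +x than the board was (holes at (252,243) and (520,243)). I'll compensate and start down.

>>> jog_arm:
  steps: "0 0 0 -0.4 -0.8 0 1; 0 0 0 0 0 5 1; 0 0 0 0 0 4 1; 0 0 0 0 0 4 1; 0 0 0 0 0 3 1; 0 0 0 0 0 0 1; 0 0 0 0 0 0 1"

```text
clock: 18.55
ee_pos: [0.4643, -0.031, 0.0567]
tcp_rot: [3.142, -0.0, 2.896]
wrist_force: [0.7, 0.1, 0.4]
gripper_width: 0.0486
grasp_force: 41.5
```

```bash
python3 - <<'E'
from h import *
ps=avg(3); c=capture('wrist')
overlay(c,[],ps,'w9',(180,150,200,150),4)
E
```

```text
std mm [0.13 0.03 0.15] p [ 0.4645 -0.031   0.0569] rpy [3.1416 0.     2.8958]
```

View pics/w9.png

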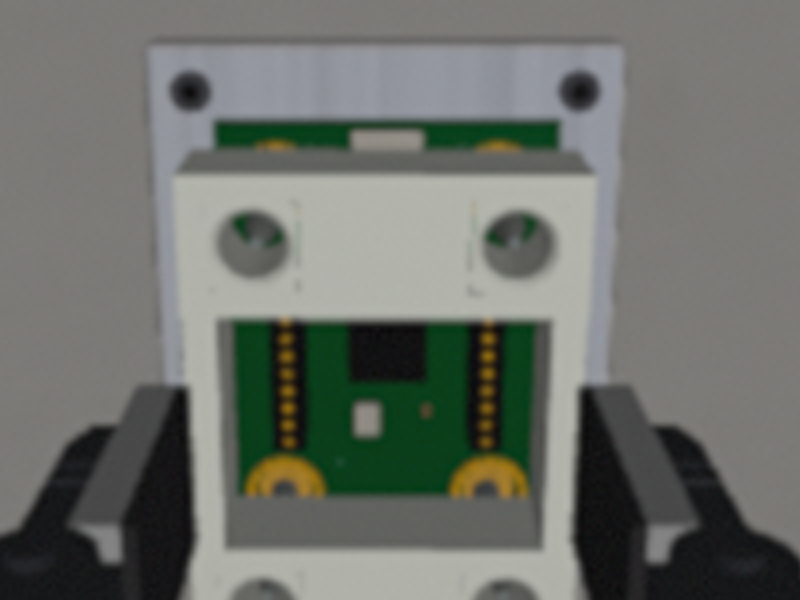

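Posts are visible inside the near holes and the wrist force is near zero, so I'll continue down.

>>> jog_arm:
  steps: "0 0 0 0 0 6 1; 0 0 0 0 0 5 1; 0 0 0 0 0 4 1; 0 0 0 0 0 3 1; 0 0 0 0 0 1.5 1; 0 0 0 0 0 0 1"

```text
clock: 19.35
ee_pos: [0.464, -0.0309, 0.0395]
tcp_rot: [-3.141, -0.001, 2.896]
wrist_force: [-5.7, 0.7, 13.4]
gripper_width: 0.048
grasp_force: 43.0
```

>>> jog_arm:
  steps: "0 0 0 0 0 0 0.2; 0 0 0 0 0 0 0; 0 0 0 0 0 -20 0; 0 0 0 0 0 -30 0; 0 0 0 0 0 -40 0; 0 0 0 0 0 -24 0; 0 0 0 0 0 0 0; 0 0 0 0 0 0 0"

```text
clock: 20.15
ee_pos: [0.4649, -0.0311, 0.1515]
tcp_rot: [3.142, 0.001, 2.896]
wrist_force: [0.6, -0.2, -1.3]
gripper_width: 0.0857
grasp_force: 0.0
```

```bash
python3 - <<'E'
from h import *
ps=avg(4); print(read_state()['clock']); c=capture('wrist')
for z in(.016,.018,.020,.024):
    S=fit(c,'spacer_centre',ps,z0=z)
J=fit(c,'logic_jig',ps)
overlay(c,[('spacer_centre',S,.018,14)],ps,'w10',(180,120,200,150),4)
gofrom(ps,[.5746,-.3324,.15],np.pi+.083)
E
```

```text
std mm [0.59 0.13 0.79] p [ 0.4639 -0.0309  0.1502] rpy [-3.1415e+00 -1.8000e-03  2.8958e+00]
20.35
spacer_centre conf 0.84 1-IoU 0.042 xy [ 0.4629 -0.0297] yaw -0.244
spacer_centre conf 0.84 1-IoU 0.034 xy [ 0.4627 -0.0297] yaw -0.250
spacer_centre conf 0.84 1-IoU 0.027 xy [ 0.4624 -0.0295] yaw -0.244
spacer_centre conf 0.84 1-IoU 0.035 xy [ 0.4618 -0.0294] yaw -0.245
logic_jig conf 0.92 1-IoU 0.679 xy [ 0.4637 -0.0294] yaw -0.251
turn [ 0.    -0.002 -0.329] shift after turn [-8.530e+01 -3.096e+02  2.000e-01]
```

View pics/w10.png

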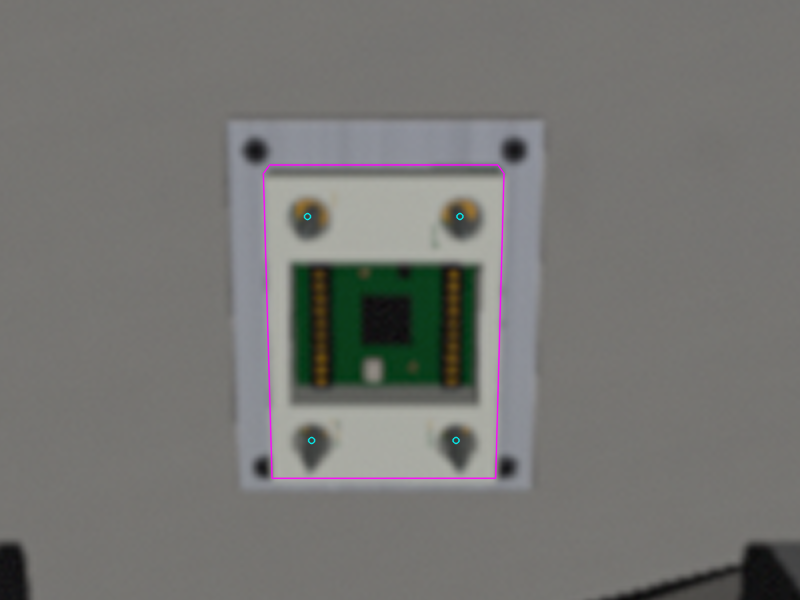

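The spacer is seated. Now the radio board.

>>> jog_arm:
  steps: "0 0 -0.11 0 0 0 0; 0 0 -0.11 0 0 0 0; 0 0 -0.109 0 0 0 0; 0 0 0 -12 -44 0 0; 0 0 0 -12 -44 0 0; 0 0 0 -12 -44 0 0; 0 0 0 -12 -44 0 0; 0 0 0 -12 -44 0 0; 0 0 0 -12 -44 0 0; 0 0 0 -13 -45 0 0; 0 0 0 0 0 0 0; 0 0 0 0 0 0 0; 0 0 0 0 0 0 0"

```text
clock: 21.95
ee_pos: [0.5747, -0.331, 0.1515]
tcp_rot: [3.141, -0.0, -3.058]
wrist_force: [-0.1, -0.4, 0.5]
gripper_width: 0.0855
grasp_force: 0.0
```

```bash
python3 - <<'E'
from h import *
ps=avg(4); c=capture('wrist')
q=fit(c,'radio_board_centre',ps); p=fit(c,'power_board_centre',ps)
gofrom(ps,[q[0],q[1],.0195],np.pi+q[2])
for r in tip_of(c,'vial_centre')[:2]: print(r['conf'],at(c,np.array(r['location'])*[560,420],.0255,ps))
print(read_state()['clock'])
E
```

```text
std mm [0.11 0.2  0.41] p [ 0.5748 -0.3307  0.1521] rpy [-3.1415e+00  4.0000e-04 -3.0572e+00]
radio_board_centre conf 0.89 1-IoU 0.028 xy [ 0.5739 -0.3323] yaw 0.087
power_board_centre conf 0.63 1-IoU 0.156 xy [ 0.6635 -0.2459] yaw -0.268
turn [-0.     0.    -0.003] shift after turn [  1.1  -1.5 132.6]
0.84 [ 0.56901155 -0.24216549  0.0255    ]
22.35
```

>>> jog_arm:
  steps: "0 0 0 1.1 -2.3 0 0.4; 0 0 0 0 0 0 0.4; 0 0 0 0 0 40 0.4; 0 0 0 0 0 40 0.4; 0 0 0 0 0 30 0.4; 0 0 0 0 0 15 0.4; 0 0 0 0 0 7 0.4; 0 0 0 0 0 0 1; 0 0 0 0 0 0 1; 0 0 0 0 0 0 1; 0 0 0 0 0 0 1; 0 0 0 0 0 -10 1; 0 0 0 0 0 -30 1; 0 0 0 0 0 -40 1; 0 0 0 0 0 -20 1; 0 0 0 0 0 0 1; 0 0 0 0 0 0 1; 0 0 0 0 0 0 1"

```text
clock: 24.15
ee_pos: [0.5731, -0.3336, 0.1176]
tcp_rot: [3.14, -0.002, -3.058]
wrist_force: [-0.8, 1.4, -0.3]
gripper_width: 0.0238
grasp_force: 39.3
```

```bash
cat >> h.py <<'E'
def edge(c,name=None,zt=.0175):
    "near edge & hole rows of held part: user reads; helper converts native (col,row) at tool z"
def tool_at(c,uv,zt):
    o,d=ray(c,uv,(np.zeros(3),np.eye(3))); return (o+d*(zt-o[2])/d[2])*1e3
E
python3 - <<'E'
from h import *
ps=avg(5); s=read_state(); print(s['gripper_width'],s['grasp_force'],s['clock'])
c=capture('wrist'); 
q=fit(c,'radio_board_centre',ps,z0=ps[0][2]-.02,yaw0=.085)
if q is not None: print('in tool',(ps[1].T@(np.array([q[0],q[1],0])-[*ps[0][:2],0])*1e3).round(2))
gofrom(ps,[.4631,-.0302,.1],2.896)
E
```

```text
std mm [0.11 0.09 0.23] p [ 0.5729 -0.3335  0.1173] rpy [ 3.1392e+00 -2.8000e-03 -3.0584e+00]
0.023868880735098498 39.32986915111542 24.4
radio_board_centre conf 0.69 1-IoU 0.268 xy [ 0.5721 -0.3329] yaw 0.073
in tool [0.82 0.7  0.  ]
turn [ 0.002 -0.003  0.329] shift after turn [180.3 267.5  17.3]
```

>>> jog_arm:
  steps: "0 0 0.11 0 0 0 1; 0 0 0.11 0 0 0 1; 0 0 0.109 0 0 0 1; 0 0 0 26 38 0 1; 0 0 0 26 38 0 1; 0 0 0 26 38 0 1; 0 0 0 26 38 0 1; 0 0 0 26 38 0 1; 0 0 0 26 38 0 1; 0 0 0 24 39.5 0 1; 0 0 0 0 0 0 1; 0 0 0 0 0 30 1; 0 0 0 0 0 15 1; 0 0 0 0 0 0 1; 0 0 0 0 0 0 1; 0 0 0 0 0 0 1"

```text
clock: 26.1
ee_pos: [0.4656, -0.0316, 0.0757]
tcp_rot: [3.142, 0.002, 2.895]
wrist_force: [0.4, -0.1, -0.2]
gripper_width: 0.0238
grasp_force: 39.4
```

```bash
python3 - <<'E'
from h import *
ps=avg(4); c=capture('wrist')
overlay(c,[],ps,'w11',(180,150,200,150),4)
gofrom(ps,[.4631,-.0302,.071],2.896)
E
```

```text
std mm [0.07 0.07 0.07] p [ 0.4656 -0.0315  0.0757] rpy [3.1416e+00 2.4000e-03 2.8953e+00]
turn [ 0.     0.002 -0.001] shift after turn [2.7 0.7 4.7]
```

View pics/w11.png

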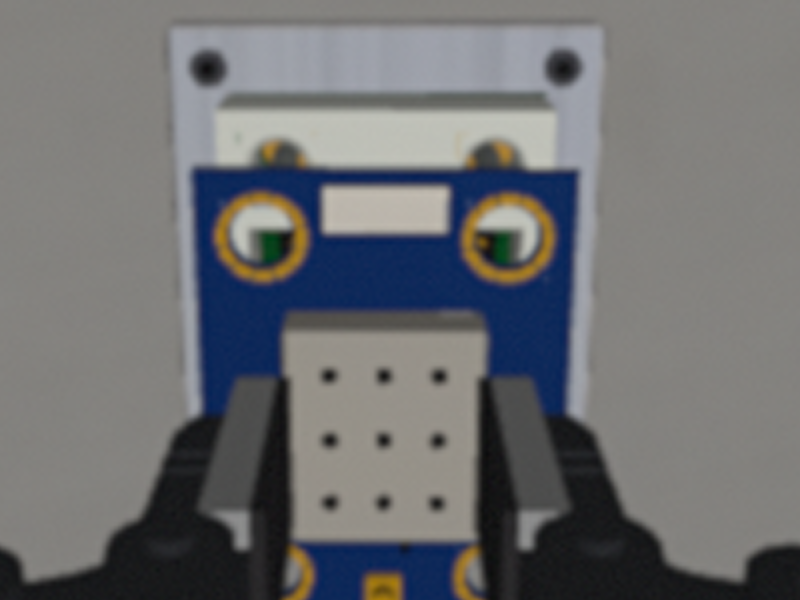

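Blue board holes are at (261,237) and (509,237), about 0.7 mm further in tool −x than the green board was. I'll correct and start down.

>>> jog_arm:
  steps: "0 0.002 0 3.4 0.6 0 1; 0 0 0 0 0 5 1; 0 0 0 0 0 4 1; 0 0 0 0 0 4 1; 0 0 0 0 0 3 1; 0 0 0 0 0 0 1; 0 0 0 0 0 0 1"

```text
clock: 27.05
ee_pos: [0.4614, -0.0297, 0.0583]
tcp_rot: [-3.141, -0.002, 2.896]
wrist_force: [1.5, 0.8, -0.9]
gripper_width: 0.0233
grasp_force: 39.3
```

```bash
python3 - <<'E'
from h import *
ps=avg(3); c=capture('wrist')
overlay(c,[],ps,'w12',(180,150,200,150),4)
E
```

```text
std mm [0.01 0.01 0.06] p [ 0.4614 -0.0296  0.0583] rpy [-3.1415e+00 -1.9000e-03  2.8958e+00]
```

View pics/w12.png

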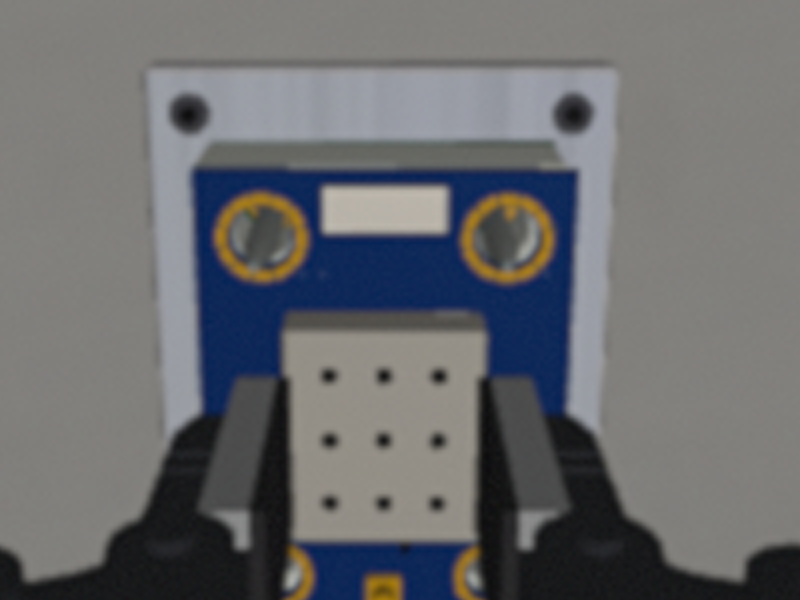

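Posts are in both near holes but slightly low in them. I'll shift 0.6 mm and seat.

>>> jog_arm:
  steps: "0 0 0 -0.6 0 2 1; 0 0 0 0 0 2 1; 0 0 0 0 0 1.5 1; 0 0 0 0 0 0 1; 0 0 0 0 0 0 0.4; 0 0 0 0 0 0 0.4; 0 0 0 0 0 -20 0.4; 0 0 0 0 0 -30 0.2; 0 0 0 0 0 -30 0; 0 0 0 0 0 -17 0; 0 0 0 0 0 0 0; 0 0 0 0 0 0 0"

```text
clock: 28.45
ee_pos: [0.462, -0.0298, 0.1495]
tcp_rot: [3.142, -0.002, 2.896]
wrist_force: [0.0, 0.2, -0.7]
gripper_width: 0.0854
grasp_force: 0.0
```

```bash
python3 - <<'E'
from h import *
ps=avg(4); c=capture('wrist')
for z in(.026,.032,.038): q=fit(c,'radio_board_centre',ps,z0=z)
overlay(c,[('radio_board_centre',q,.032,2)],ps,'w13',(180,120,200,150),4)
gofrom(ps,[.665,-.247,.15],np.pi-.268)
E
```

```text
std mm [0.45 0.1  0.58] p [ 0.4613 -0.0296  0.1485] rpy [-3.1415 -0.0041  2.8958]
radio_board_centre conf 0.93 1-IoU 0.068 xy [ 0.463  -0.0286] yaw -0.249
radio_board_centre conf 0.93 1-IoU 0.069 xy [ 0.4617 -0.0286] yaw -0.251
radio_board_centre conf 0.93 1-IoU 0.107 xy [ 0.4607 -0.0283] yaw -0.254
turn [-0.    -0.004  0.022] shift after turn [-254.  -155.7   -1.5]
```

View pics/w13.png

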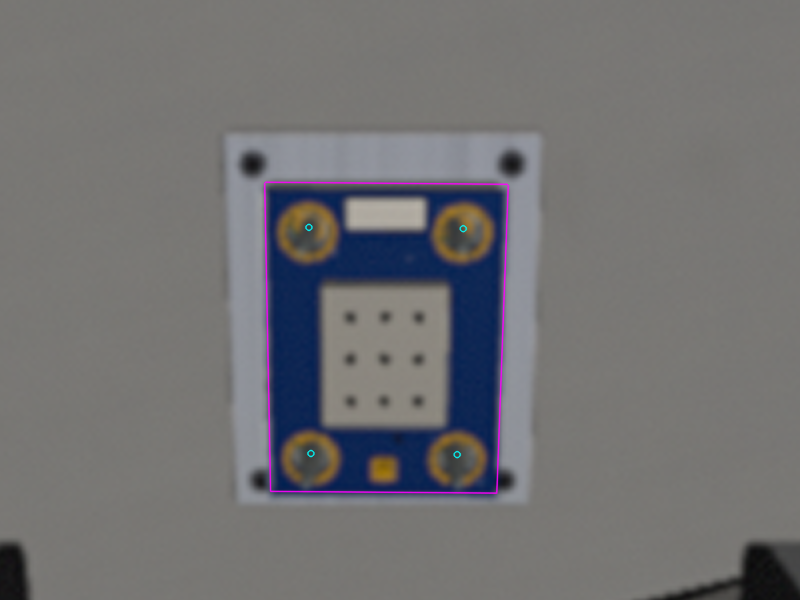

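The logic stack looks seated. My 14 pictures are used up, so from here on I rely on numbers. First I'll re-measure the power jig from directly above.

>>> jog_arm:
  steps: "0 -0.004 -0.125 10 0 0 0; 0 0 -0.125 0 0 0 0; 0 0 0 0 40 0 0; 0 0 0 0 40 0 0; 0 0 0 0 40 0 0; 0 0 0 0 40 0 0; 0 0 0 0 40 0 0; 0 0 0 0 40 0 0; 0 0 0 0 0 0 0; 0 0 0 0 0 0 0; 0 0 0 0 0 0 0; 0 0 0 0 0 0 0"

```text
clock: 30.05
ee_pos: [0.4515, 0.2115, 0.1498]
tcp_rot: [-3.141, 0.002, -3.139]
wrist_force: [-0.5, 0.5, -1.2]
gripper_width: 0.0853
grasp_force: 0.0
```

```bash
python3 - <<'E'
from h import *
print(read_state()['clock']); ps=avg(6); 
for i in range(2):
    c=capture('wrist'); q=fit(c,'power_jig',ps)
# brass shoulders check
hsv=cv2.cvtColor(c['image'],cv2.COLOR_RGB2HSV); m=cv2.inRange(hsv,(10,120,80),(30,255,255))
n,l,st,ce=cv2.connectedComponentsWithStats(m)
for i in range(1,n):
    if st[i,4]>20: print('brass',st[i,4],ce[i].round(1),at(c,ce[i],.016,ps).round(4))
print('pred shoulders',proj(c,world(q,[(-25,0,16),(25,0,16)],0),ps).round(1))
gofrom(ps,[.665,-.247,.15],np.pi-.268)
E
```

```text
30.05
std mm [0.03 0.2  0.06] p [0.4515 0.2117 0.1499] rpy [-3.1412e+00  2.0000e-03 -3.1392e+00]
power_jig conf 0.64 1-IoU 0.022 xy [0.4516 0.2086] yaw 0.025
power_jig conf 0.84 1-IoU 0.030 xy [0.4517 0.2081] yaw 0.021
brass 6993 [462.6 222.8] [0.4735 0.3877 0.016 ]
brass 125 [270.4 171.2] [0.4254 0.2079 0.016 ]
brass 53 [ 16.1 191.5] [ 0.4446 -0.023   0.016 ]
brass 118 [271.9 223.9] [0.4752 0.2092 0.016 ]
brass 48 [ 15.2 244.3] [ 0.4965 -0.0364  0.016 ]
pred shoulders [[270.  172.6]
 [271.3 225.5]]
turn [-0.     0.002  0.27 ] shift after turn [-3.273e+02 -3.858e+02 -1.000e-01]
```

>>> jog_arm:
  steps: "0 0 0 0 -41 0 0; 0 0 0 0 -41 0 0; 0 0 0 0 -41 0 0; 0 0 0 0 -41 0 0; 0 0 0 0 -41 0 0; 0 0 0 0 -41 0 0; 0 0 0 0 -41 0 0; 0 0 0 0 -41 0 0; 0 0 0 0 -41 0 0; 0 0 0 -30 -38 0 0; 0 0 0 -40 -30 0 0; 0 0 0 -40 -20 0 0; 0 0 0.135 -45 0 0 0; 0 0 0.135 -45 0 0 0; 0 0 0 0 0 0 0; 0 0 0 0 0 0 0; 0 0 0 0 0 0 0; 0 0 0 0 0 0 0"

```text
clock: 32.35
ee_pos: [0.6521, -0.2495, 0.1523]
tcp_rot: [-3.141, 0.004, 2.876]
wrist_force: [0.6, 0.7, -0.5]
gripper_width: 0.0853
grasp_force: 0.0
```

```bash
python3 - <<'E'
from h import *
print(read_state()['clock']); ps=avg(6); c=capture('wrist'); save(c,'r1')
q=fit(c,'power_board_centre',ps,yaw0=-.25); h=fit(c,'heat_sink_centre',ps,yaw0=-.05)
gofrom(ps,[q[0],q[1],.0195],np.pi+q[2])
print('tool off',ps[1].T@np.array([q[0]-ps[0][0],q[1]-ps[0][1],0])*1e3)
E
```

```text
32.35
std mm [0.1  0.03 0.28] p [ 0.6523 -0.2496  0.1522] rpy [-3.1414  0.0039  2.8757]
power_board_centre conf 0.75 1-IoU 0.032 xy [ 0.6641 -0.2453] yaw -0.275
heat_sink_centre conf 0.66 1-IoU 0.044 xy [ 0.6715 -0.146 ] yaw -0.101
turn [-0.     0.004  0.009] shift after turn [-10.3   7.4 132.7]
tool off [-10.3170271    7.29513749   0.03910211]
```

>>> jog_arm:
  steps: "0 0.004 0.009 -10.3 6.4 0 0.4; 0 0 0 0 0 0 0.4; 0 0 0 0 0 40 0.4; 0 0 0 0 0 40 0.4; 0 0 0 0 0 30 0.4; 0 0 0 0 0 15 0.4; 0 0 0 0 0 7 0.4; 0 0 0 0 0 0 1; 0 0 0 0 0 0 1; 0 0 0 0 0 0 1; 0 0 0 0 0 0 1; 0 0 0 0 0 -10 1; 0 0 0 0 0 -30 1; 0 0 0 0 0 -40 1; 0 0 0 0 0 -20 1; 0 0 0 0 0 0 1; 0 0 0 0 0 0 1; 0 0 0 0 0 0 1"

```text
clock: 34.6
ee_pos: [0.6635, -0.2456, 0.1165]
tcp_rot: [3.141, -0.005, 2.867]
wrist_force: [-0.3, 0.3, -1.0]
gripper_width: 0.0265
grasp_force: 40.7
```

```bash
python3 - <<'E'
from h import *
s=read_state(); print(s['clock'],s['gripper_width'],s['grasp_force']); ps=avg(6); c=capture('wrist'); save(c,'r2')
hsv=cv2.cvtColor(c['image'],cv2.COLOR_RGB2HSV)
m=(((hsv[:,:,0]<8)|(hsv[:,:,0]>172))&(hsv[:,:,1]>130)&(hsv[:,:,2]>40)).astype(np.uint8)
for r in range(185,300,8): 
    k=np.where(m[r,200:360])[0]; print(r,len(k),(k.min()+200,k.max()+200) if len(k) else '')
for r in range(185,200): print(r,c['image'][r,225:325:12].sum(1)//1, m[r,200:360].sum())
E
```

```text
34.6 0.026500992511730853 40.74532628059387
std mm [0.16 0.09 0.32] p [ 0.6634 -0.2455  0.1162] rpy [ 3.1407 -0.0056  2.8668]
185 0 
193 84 (np.int64(234), np.int64(317))
201 34 (np.int64(234), np.int64(317))
209 23 (np.int64(234), np.int64(317))
217 56 (np.int64(235), np.int64(316))
225 76 (np.int64(235), np.int64(316))
233 29 (np.int64(236), np.int64(316))
241 26 (np.int64(236), np.int64(315))
249 0 
257 0 
265 0 
273 0 
281 0 
289 27 (np.int64(252), np.int64(300))
297 17 (np.int64(257), np.int64(294))
185 [408 408 406 408 407 406 405 408 408] 0
186 [410 404 404 408 406 408 407 409 409] 0
187 [410 405 404 408 407 411 411 412 406] 0
188 [409 406 409 408 410 409 408 410 409] 0
189 [407 395 390 395 396 393 388 397 409] 0
190 [408 327 328 326 328 323 325 329 409] 0
191 [406 219 219 218 217 221 218 221 406] 0
192 [407 133 138 134 140 139 136 141 407] 84
193 [404 117 110 118 120 122 125 124 409] 84
194 [406 127 117 123 119 126 122 129 404] 84
195 [404 134 134 127 128 127 129 124 410] 84
196 [404 124 125 127 138 128 135 131 409] 82
197 [402 128 123 132 198 131 125 126 410] 73
198 [405 115 107 125 264 124 122 108 405] 70
199 [405 114  87 128 312 124  99  85 410] 54
```

>>> jog_arm:
  steps: "0 0 -0.1 0 0 0 1; 0 0 -0.1 0 0 0 1; 0 -0.005 -0.099 0 0 0 1; 0 0 0 40 0 0 1; 0 0 0 40 0 0 1; 0 0 0 40 0 0 1; 0 0 0 45 0 0 1; 0 0 0 45 0 0 1; 0 0 0 0 40 0 1; 0 0 0 0 40 0 1; 0 0 0 0 40 0 1; 0 0 0 0 40 0 1; 0 0 0 0 40 0 1; 0 0 0 0 40 0 1; 0 0 0 0 40 0 1; 0 0 0 0 40 0 1; 0 0 0 0 40 0 1; 0 0 0 0 40 0 1; 0 0 0 0 40 0 1; 0 0 0 0 0 0 1"

```text
clock: 36.95
ee_pos: [0.4433, 0.1929, 0.1183]
tcp_rot: [3.139, 0.004, -3.111]
wrist_force: [0.8, -0.1, -0.3]
gripper_width: 0.0262
grasp_force: 40.7
```

```bash
python3 - <<'E'
from h import *
print(read_state()['clock']); ps=avg(6)
gofrom(ps,[.4510,.2074,.072],np.pi+.024)
E
```

```text
36.95
std mm [0.19 1.78 0.11] p [0.4436 0.1896 0.1181] rpy [ 3.1409  0.0033 -3.1154]
turn [0.001 0.003 0.002] shift after turn [-7.8 17.6 46.1]
```

>>> jog_arm:
  steps: "0 0.003 0.002 -7.8 18 0 1; 0 0 0 0 0 30 1; 0 0 0 0 0 13 1; 0 0 0 0 0 0 1; 0 0 0 0 0 0 1; 0 0 0 0 0 0 1; 0 0 0 0 0 0 1"

```text
clock: 37.95
ee_pos: [0.4521, 0.207, 0.0763]
tcp_rot: [3.14, 0.002, -3.12]
wrist_force: [0.1, 0.2, -1.0]
gripper_width: 0.0263
grasp_force: 40.7
```

```bash
python3 - <<'E'
from h import *
ps=avg(6); gofrom(ps,[.4510,.2074,.072],np.pi+.024)
c=capture('wrist'); save(c,'r3')
# dark/bright structure in the near hole: compare centroid of dark post with hole ring
g=c['image'][195:222,262:292].astype(int)
print('sum rgb'); 
for r in range(0,27): print(195+r,' '.join('%3d'%(v//3) for v in g[r].sum(1)))
E
```

```text
std mm [0.22 0.03 0.3 ] p [0.4518 0.2071 0.076 ] rpy [ 3.1406e+00  1.7000e-03 -3.1195e+00]
turn [ 0.001  0.002 -0.002] shift after turn [0.8 0.4 4. ]
sum rgb
195  43  42  42  44  44  44  43  41  41  43  41  42  45  43  41  44  40  40  43  42  43  46  41  44  44  42  44  45  43  42
196  41  43  45  43  41  41  42  40  42  40  45  46  51  52  55  52  50  47  44  43  43  43  41  43  46  43  42  43  41  45
197  45  42  43  43  42  42  40  47  48  57  58  62  74  79  78  74  68  64  58  49  43  42  42  44  42  42  44  44  44  45
198  43  40  41  42  41  41  49  59  72  82  83  87  97 101 101  97  90  87  83  70  60  48  41  41  41  43  43  43  43  41
199  42  42  42  41  41  50  65  82  98 104 101 100 104 108 107 102  99 104 102  94  78  62  47  41  41  42  42  42  44  42
200  42  41  39  40  48  65  83  99 107 103  97  89  91  94  94  93  99 107 111 108  98  79  63  50  40  44  43  41  42  44
201  42  41  38  46  63  82  96 103  98  85  70  61  68  74  76  80  89  99 106 105 101  92  82  65  48  40  41  42  44  42
202  41  41  45  61  84  99 102  92  73  55  39  40  53  64  69  76  82  8
[... 1705 characters left out ...]
  83  70  63  64  63  64  72  83  95 104 101  89  74  58  43  42  42  42  44  43
217  40  42  41  38  47  54  70  89 102 103 101  92  90  92  93  94  93 102 106 104  92  76  60  47  39  40  41  40  42  41
218  39  41  41  39  39  43  54  67  81  94  96  93 100 104 104 100  92  97  97  85  68  58  48  40  41  40  42  40  42  44
219  40  43  41  42  41  42  41  49  58  71  75  80  86  92  93  88  76  74  71  61  49  46  41  39  39  43  39  39  43  42
220  43  39  40  40  40  40  41  40  43  49  51  56  62  65  65  61  55  52  46  46  39  41  43  43  43  43  43  43  41  43
221  42  43  42  40  42  43  41  39  41  38  38  45  44  46  45  42  41  40  40  39  42  43  41  40  38  41  42  45  43  41
```

>>> jog_arm:
  steps: "0 0 0 0 1 3 1; 0 0 0 0 0 3 1; 0 0 0 0 0 0 1; 0 0 0 0 0 0 1; 0 0 0 0 0 0 1"

```text
clock: 38.8
ee_pos: [0.4511, 0.2079, 0.069]
tcp_rot: [3.141, 0.0, -3.119]
wrist_force: [0.2, -0.9, -0.7]
gripper_width: 0.0264
grasp_force: 40.7
```

```bash
python3 - <<'E'
from h import *
ps=avg(6); gofrom(ps,[.4510,.2074,.072],np.pi+.024)
c=capture('wrist'); save(c,'r4')
print('pred tip',proj(c,world([.4514,.2084,.024],[(-25,0,45),(25,0,45)],0),ps).round(1))
g=c['image'][199:218,266:286].astype(int)
for r in range(0,19): print(199+r,' '.join('%3d'%(v//3) for v in g[r].sum(1)))
g=c['image'][280:304,266:286].astype(int); print('far')
for r in range(0,24): print(280+r,' '.join('%3d'%(v//3) for v in g[r].sum(1)))
E
```

```text
std mm [0.05 0.02 0.06] p [0.4512 0.208  0.0691] rpy [ 3.1409e+00  3.0000e-04 -3.1194e+00]
turn [ 0.001  0.    -0.002] shift after turn [ 0.3 -0.6 -2.9]
pred tip [[274.7 207.5]
 [274.9 289.7]]
199  41  50  67  84  97 103 101 101 104 108 107 104  99 103 103  93  81  63  50  41
200  49  64  84 100 109 109  99  93  92  96  93  94  97 107 112 108  99  78  60  49
201  63  83  97 102 101  94  84  76  75  76  78  81  87  99 105 105  99  92  84  65
202  85 100 101  91  79  74  69  67  66  69  73  75  77  82  84  81  90  97 101  85
203  98 106  98  75  51  48  57  64  67  70  75  78  77  72  56  51  72  96 108 100
204 104 102  85  55  32  35  48  61  68  71  77  82  80  71  49  31  52  84 106 104
205 100  89  65  39  26  30  46  60  66  73  79  84  82  70  48  27  38  68  97 106
206  96  77  48  28  25  27  40  55  69  81  89  88  78  63  40  27  30  55  83 101
207  98  74  42  25  26  26  33  47  71  95 102  90  69  48  31  26  25  44  74 103
208 102  76  44  26  24  25  27  39  67  98 104  83  55  32  26  25  24  43  73  99
209 100  77  43  28  25  25  25  28  48  72  78  61  37  27  26  26
[... 2008 characters left out ...]
 132 129 114  85  77  95  97
296  91  96  84  76  94 117 127 132 133 133 133 133 131 124 113  89  69  79  95  90
297  92 103  92  76  69  84 104 116 121 122 122 120 115  99  77  64  70  90  98  85
298  82 100  98  82  65  60  67  77  83  84  83  82  74  61  53  62  83 100  94  75
299  70  84  94  91  81  71  58  49  47  47  48  48  50  58  68  82  96  95  80  59
300  49  62  78  91  97  92  81  70  62  61  62  63  67  80  95  97  94  79  60  47
301  41  47  61  79  94 101  96  91  89  90  87  88  86  96  99  93  80  61  43  35
302  38  37  44  59  72  82  91  88  92  97  95  88  86  88  85  71  58  44  38  39
303  40  40  39  41  50  59  62  66  71  73  74  72  65  65  59  50  43  38  40  38
```

>>> jog_arm:
  steps: "0 0 0 -1.2 0 0 1; 0 0 0 0 0 4 1; 0 0 0 0 0 4 1; 0 0 0 0 0 4 1; 0 0 0 0 0 0 1; 0 0 0 0 0 0 1"

```text
clock: 39.75
ee_pos: [0.4521, 0.2079, 0.0567]
tcp_rot: [3.141, -0.001, -3.119]
wrist_force: [-0.4, 0.6, -0.6]
gripper_width: 0.0261
grasp_force: 40.7
```

```bash
python3 - <<'E'
from h import *
ps=avg(4); print(read_state()['wrist_force'])
c=capture('wrist'); save(c,'r5')
for a,b in((199,219),(282,304)):
    g=c['image'][a:b,266:286].astype(int); print()
    for r in range(b-a): print(a+r,' '.join('%3d'%(v//3) for v in g[r].sum(1)))
E
```

```text
std mm [0.17 0.05 0.21] p [0.4523 0.208  0.057 ] rpy [ 3.141   0.     -3.1194]
[ 0.09141493  0.71297998 -0.54045547]

199  42  51  65  84  96 104 101 100 106 108 109 103 101 104 101  95  82  63  49  43
200  47  64  84  99 109 106 100  92  90  96  94  93  98 108 111 107  97  81  63  52
201  64  83  95 103 106 103  89  74  74  76  77  79  87 101 112 110 104  91  80  66
202  85 101 102 100 103 104  87  68  65  68  69  73  77  95 111 109 102 101 103  85
203  97 107 103  98 110 110  89  68  66  68  70  71  76  94 114 114 104 103 109 100
204 105 102  90  90 104 108  86  68  65  69  71  73  77  93 112 112  99  94 104 103
205 100  89  68  63  78  87  76  67  68  69  71  75  77  87  96  90  72  75  96 105
206  95  76  49  36  46  59  65  65  67  69  74  76  77  77  69  55  41  55  84 101
207  97  74  43  25  27  41  57  66  68  71  75  79  80  73  54  32  25  43  76  98
208  99  75  44  28  28  39  55  65  70  72  78  82  82  74  51  29  26  41  72 102
209 102  75  43  27  25  37  54  64  69  73  81  85  81  72  49  29  24  42  73 101
210  96  77  49  26  23  30  46  60  70  80  87  87  81  6
[... 1846 characters left out ...]
  94  96  80  59  72  95  98
296  95 101  85  67  80 104 114 102  81  73  78  85  92 102 103  80  63  81  95  90
297  92 103  94  76  69  85 102 100  80  71  80  84  85  83  76  63  72  94 100  85
298  84  99  98  84  69  62  68  70  66  75  85  82  66  55  54  64  84  99  97  77
299  70  86  95  90  84  70  61  54  64  89  98  87  65  59  67  84  96  95  80  61
300  51  64  77  91  98  95  83  74  86 105 111  99  84  85  95  99  92  78  62  46
301  39  50  60  78  94  99 100  94 101 116 118 108  94  97 100  93  80  59  43  40
302  38  37  46  57  71  84  90  89  96 104 106  97  87  89  81  73  60  45  40  39
303  40  39  39  43  47  60  62  65  71  74  75  71  64  64  59  51  42  39  39  37
```

Both posts are through and centred within about 0.5 mm, so I'll seat and release.

>>> jog_arm:
  steps: "0 0 0 -0.3 0 6 1; 0 0 0 0 0 6 1; 0 0 0 0 0 5 1; 0 0 0 0 0 2.5 1; 0 0 0 0 0 1 1; 0 0 0 0 0 0 1"

```text
clock: 40.6
ee_pos: [0.4526, 0.208, 0.0365]
tcp_rot: [3.141, -0.0, -3.119]
wrist_force: [-0.5, -0.3, -0.3]
gripper_width: 0.0264
grasp_force: 40.7
```

>>> jog_arm:
  steps: "0 0 0 0 0 0 0.4; 0 0 0 0 0 0 0.4; 0 0 0 0 0 -20 0.4; 0 0 0 0 0 -30 0.2; 0 0 0 0 0 -40 0; 0 0 0 0 0 -24 0; 0 0 0 0 0 0 0; 0 0 0 0 0 0 0; 0 0 0 0 0 0 0"

```text
clock: 41.5
ee_pos: [0.4519, 0.2077, 0.1492]
tcp_rot: [-3.142, -0.002, -3.119]
wrist_force: [-0.1, -0.3, 0.4]
gripper_width: 0.0855
grasp_force: 0.0
```

```bash
python3 - <<'E'
from h import *
print(read_state()['clock']); ps=avg(5); c=capture('wrist')
for z in(.010,.016,.022,.03): q=fit(c,'power_board_centre',ps,z0=z)
q=fit(c,'power_jig',ps)
gofrom(ps,[.6715,-.146,.15],np.pi-.1)
E
```

```text
41.5
std mm [0.12 0.04 0.18] p [0.4517 0.2076 0.1489] rpy [-3.1414e+00 -2.7000e-03 -3.1194e+00]
power_board_centre conf 0.75 1-IoU 0.052 xy [0.4524 0.2087] yaw 0.027
power_board_centre conf 0.75 1-IoU 0.068 xy [0.4511 0.2086] yaw 0.020
power_board_centre conf 0.75 1-IoU 0.107 xy [0.4505 0.2087] yaw 0.040
power_board_centre conf 0.75 1-IoU 0.159 xy [0.4491 0.2086] yaw 0.025
power_jig conf 0.72 1-IoU 0.025 xy [0.4505 0.2088] yaw 0.027
turn [-0.    -0.003  0.122] shift after turn [-254.  -329.9   -1.1]
```

>>> jog_arm:
  steps: "0 0 0 0 -42 0 0.3; 0 0 0 0 -42 0 0.3; 0 0 0 0 -42 0 0.3; 0 0 0 0 -42 0 0.3; 0 0 0 0 -42 0 0.3; 0 0 0 0 -42 0 0.3; 0 0 0 0 -42 0 0.3; 0 0 0 0 -42 0 0.3; 0 0 0 0 -42 0 0.3; 0 0 0 0 0 0 0.3; 0 0.003 0.122 0 0 0 0.3; 0 0 0 -40 -4 0 0.3; 0 0 0 -40 -4 0 0.3; 0 0 0 -40 -4 0 0.3; 0 0 0 -40 -4 0 0.3; 0 0 0 -40 -4 0 0.3; 0 0 0 0 0 0 0.3; 0 0 0 0 0 0 0.3; 0 0 0 0 0 0 0.3; 0 0 0 0 0 0 0.3"

```text
clock: 44.05
ee_pos: [0.6574, -0.2094, 0.1514]
tcp_rot: [3.142, -0.001, 3.042]
wrist_force: [-0.2, -0.1, 0.6]
gripper_width: 0.0598
grasp_force: 0.0
```

```bash
python3 - <<'E'
from h import *
print(read_state()['clock']); ps=avg(5)
for i in range(2):
    c=capture('wrist'); q=fit(c,'heat_sink_centre',ps,yaw0=-.1)
save(c,'s1')
gofrom(ps,[q[0],q[1],.0215],np.pi+q[2])
r=tip_of(c,'heat_sink_centre')[0]; print(r['conf'],at(c,np.array(r['location'])*[560,420],.009,ps))
E
```

```text
44.05
std mm [0.08 0.12 0.16] p [ 0.6575 -0.2096  0.1514] rpy [-3.1415e+00 -1.2000e-03  3.0417e+00]
heat_sink_centre conf 0.60 1-IoU 0.034 xy [ 0.6709 -0.1455] yaw -0.099
heat_sink_centre conf 0.86 1-IoU 0.025 xy [ 0.6709 -0.146 ] yaw -0.106
turn [-0.    -0.001  0.006] shift after turn [ -6.5  64.7 129.9]
0.78 [ 0.67004193 -0.14526826  0.009     ]
```

>>> jog_arm:
  steps: "0 0 0.004 -3.5 33.7 0 0.3; 0 0 0 -3 30 0 0.3; 0 0 0 0 0 0 0.3; 0 0 0 0 0 40 0.3; 0 0 0 0 0 40 0.3; 0 0 0 0 0 30 0.3; 0 0 0 0 0 14 0.3; 0 0 0 0 0 6 0.3; 0 0 0 0 0 0 1; 0 0 0 0 0 0 1; 0 0 0 0 0 0 1; 0 0 0 0 0 0 1; 0 0 0 0 0 -10 1; 0 0 0 0 0 -30 1; 0 0 0 0 0 -40 1; 0 0 0 0 0 -20 1; 0 0 0 0 0 0 1; 0 0 0 0 0 0 1; 0 0 0 0 0 0 1"

```text
clock: 46.45
ee_pos: [0.6697, -0.1467, 0.1174]
tcp_rot: [3.14, -0.007, 3.038]
wrist_force: [-0.3, 0.2, -0.5]
gripper_width: 0.0348
grasp_force: 42.2
```

```bash
python3 - <<'E'
from h import *
s=read_state(); print(s['clock'],s['gripper_width'],s['grasp_force'],s['wrist_force']); ps=avg(5); c=capture('wrist'); save(c,'s2')
g=c['image'].astype(int).sum(2)//3
for r in range(180,222): print(r,' '.join('%3d'%v for v in g[r,225:325:5]))
print('cols'); 
for r in (200,225): print(r,g[r,225:245],g[r,305:330])
E
```

```text
46.45 0.03482010101087025 42.22744166851044 [-0.33344145  0.21175958 -0.49209258]
std mm [0.15 0.06 0.27] p [ 0.6696 -0.1466  0.1172] rpy [ 3.1403 -0.0071  3.0378]
180 134 133 133 133 134 134 132 134 134 133 133 134 133 133 133 133 134 133 133 133
181 133 132 132 132 132 134 133 133 133 133 134 133 133 134 133 133 132 134 134 133
182 134 133 132 133 133 132 133 134 133 134 133 134 133 133 133 133 134 134 133 133
183 133 133 132 134 133 132 134 133 133 134 135 134 132 134 133 133 133 133 133 133
184 132 132 133 133 133 134 134 133 134 134 134 133 133 133 133 133 134 132 133 133
185 133 134 133 134 132 133 134 133 133 134 133 133 133 133 133 134 134 133 133 132
186 132 133 132 134 133 134 134 134 134 133 135 133 133 134 133 133 133 133 134 134
187 133 134 134 134 134 133 134 134 133 134 134 134 133 134 134 132 133 134 133 133
188 133 133 134 134 134 134 134 134 135 134 134 134 135 135 134 134 134 134 133 134
189 133 133 130 132 130 131 131 130 131 134 135 134 134 135 134 134 133 134 133 134
190 133 134 114 114 114 113 115 113 116 123 123 122 123 122 124 122 124 125 125 134
191 133 134 
[... 2276 characters left out ...]
134 133 135 135 134 135 129 134 135 136 136 136 136 136 135 133
219 133 134 135 134 135 134 134 135 135 136 133 136 134 135 135 135 136 136 136 133
220 133 133 133 135 135 134 136 135 134 135 135 135 135 136 135 136 136 135 137 133
221 132 132 134 134 133 133 135 134 135 133 135 132 136 135 135 136 137 136 136 133
cols
200 [134 135 133 134 133 134 134 134 134 135 134 135 134 135 134 135 135 136
 135 135] [137 137 136 138 137 136 137 138 136 137 137 138 137 137 136 134 132 133
 134 133 133 133 134 134 135]
225 [134 133 134 133 134 134 133 134 134 133 134 133 134 135 132 118  90  74
  77 101] [136 131 115  84  70  84 113 132 137 136 136 135 135 134 134 134 133 134
 133 133 134 134 134 134 133]
```

>>> jog_arm:
  steps: "0 0 0 44 -7 0 1; 0 0 0 44 -7 0 1; 0 0 0 44 -6 0 1; 0 0 0 44 -6 0 1; 0 0 0 43 -6 0 1; 0 -0.007 -0.128 0 0 0 1; 0 0 0 0 40 0 1; 0 0 0 0 40 0 1; 0 0 0 0 40 0 1; 0 0 0 0 40 0 1; 0 0 0 0 40 0 1; 0 0 0 0 40 0 1; 0 0 0 0 40 0 1; 0 0 0 0 40 0 1; 0 0 0 0 30 0 1; 0 0 0 0 0 0 1; 0 0 0 0 0 0 1; 0 0 0 0 0 0 1; 0 0 0 0 0 0 1"

```text
clock: 48.65
ee_pos: [0.4414, 0.1926, 0.1204]
tcp_rot: [-3.142, 0.004, -3.119]
wrist_force: [0.5, 0.4, -0.9]
gripper_width: 0.0346
grasp_force: 42.2
```

```bash
python3 - <<'E'
from h import *
print(read_state()['clock']); ps=avg(6)
gofrom(ps,[.4519,.2077,.080],np.pi+.022)
E
```

```text
48.65
std mm [0.02 0.19 0.04] p [0.4415 0.1928 0.1205] rpy [ 3.1414  0.0042 -3.119 ]
turn [0.    0.004 0.001] shift after turn [-10.8  14.7  40.5]
```

>>> jog_arm:
  steps: "0 0.004 0 -10.8 14.7 0 1; 0 0 0 0 0 30 1; 0 0 0 0 0 18 1; 0 0 0 0 0 0 1; 0 0 0 0 0 0 1; 0 0 0 0 0 0 1; 0 0 0 0 0 0 1"

```text
clock: 49.65
ee_pos: [0.4529, 0.2089, 0.0742]
tcp_rot: [3.14, 0.003, -3.118]
wrist_force: [-0.1, -0.4, -0.2]
gripper_width: 0.0347
grasp_force: 42.2
```

```bash
python3 - <<'E'
from h import *
ps=avg(6); gofrom(ps,[.4519,.2077,.0725],np.pi+.022)
c=capture('wrist'); save(c,'s3')
g=c['image'].astype(int).sum(2)//3
print('    ',' '.join('%3d'%v for v in range(263,291)))
for r in range(196,222): print(r,' ',' '.join('%3d'%v for v in g[r,263:291]))
E
```

```text
std mm [0.28 0.06 0.37] p [0.4525 0.2089 0.0737] rpy [ 3.1407e+00  2.0000e-03 -3.1175e+00]
turn [0.001 0.002 0.002] shift after turn [ 0.6 -1.1  1.2]
     263 264 265 266 267 268 269 270 271 272 273 274 275 276 277 278 279 280 281 282 283 284 285 286 287 288 289 290
196   127 127 128 127 128 128 127 128 127 128 128 128 129 129 128 127 129 128 128 128 129 129 128 129 129 128 129 129
197   127 128 128 128 128 126 127 127 128 128 128 127 129 128 128 127 128 128 128 128 128 128 128 128 130 128 128 128
198   128 127 126 126 127 127 127 127 128 127 128 129 129 128 128 129 129 129 129 128 127 128 128 128 129 128 128 129
199   127 127 126 125 126 127 128 128 128 128 128 129 127 128 129 128 127 128 129 128 129 128 126 125 127 129 128 128
200   126 126 123 120 123 126 127 128 127 125 123 121 120 117 119 122 124 127 127 128 128 128 125 120 125 128 127 128
201   127 127 122 117 121 127 127 127 123 115 107 100 100  98  98 102 108 115 122 126 128 128 124 117 123 128 128 128
202   127 126 121 117 123 126 127 121 108  92  82  79  81  81  79  76  80  90 107 121 127 128 123 118 122 127 128 127
203   1
[... 1534 characters left out ...]
25 126 121 113 119 126 126 123 114 104  94  86  79  76  79  83  88  97 107 118 124 128 122 113 120 127 127 127
217   127 126 120 113 120 127 126 126 123 119 113 110 105 103 103 107 110 115 121 124 127 126 121 114 120 127 127 127
218   127 126 123 117 121 126 126 127 126 126 125 124 121 120 120 121 124 125 127 127 128 127 123 117 123 127 127 127
219   127 126 124 123 124 127 126 126 125 126 126 127 127 126 126 128 127 128 127 127 126 128 125 124 125 127 127 127
220   127 127 127 126 127 127 127 127 127 127 128 126 126 126 127 127 128 128 128 127 128 127 127 127 127 127 128 127
221   124 126 126 127 127 127 127 125 123 124 126 127 127 127 127 128 126 125 126 126 126 128 128 128 128 127 128 127
```

>>> jog_arm:
  steps: "0 0 0 -0.6 -1 0 1; 0 0 0 0 0 3 1; 0 0 0 0 0 3 1; 0 0 0 0 0 0 1; 0 0 0 0 0 0 1; 0 0 0 0 0 0 1"

```text
clock: 50.6
ee_pos: [0.4524, 0.2077, 0.0665]
tcp_rot: [3.141, 0.0, -3.117]
wrist_force: [0.5, 0.1, -1.1]
gripper_width: 0.0345
grasp_force: 42.2
```

```bash
python3 - <<'E'
from h import *
ps=avg(6)
c=capture('wrist'); save(c,'s4')
g=c['image'].astype(int).sum(2)//3
print('    ',' '.join('%3d'%v for v in range(266,288)))
for r in range(199,219): print(r,' ',' '.join('%3d'%v for v in g[r,266:288]))
print('far')
for r in range(276,306): print(r,' ',' '.join('%3d'%v for v in g[r,266:288]))
E
```

```text
std mm [0.04 0.02 0.06] p [0.4525 0.2077 0.0666] rpy [ 3.1412e+00  3.0000e-04 -3.1174e+00]
     266 267 268 269 270 271 272 273 274 275 276 277 278 279 280 281 282 283 284 285 286 287
199   126 126 126 127 128 128 128 129 128 129 127 129 129 128 128 127 128 129 128 126 126 127
200   120 123 127 127 127 127 126 123 122 120 119 120 122 124 125 128 127 128 128 125 120 124
201   117 123 127 128 127 123 115 107 100  97  95  97 103 109 116 122 127 128 128 123 118 123
202   116 122 127 127 123 112  98  84  74  71  73  77  82  88  97 110 121 127 127 123 117 122
203   117 124 125 119 107  90  77  66  61  64  67  72  75  76  80  89 106 120 127 124 119 124
204   117 121 120 105  84  64  57  57  60  64  69  75  78  74  68  68  83 106 121 123 118 123
205   118 118 110  86  61  45  45  53  59  67  76  81  79  71  59  51  61  85 110 120 118 124
206   116 114  99  69  48  37  42  50  60  75  90  92  82  66  51  40  47  69  97 114 117 123
207   115 109  87  59  43  38  40  46  60  83 100  98  79  59  44  39  41  61  89 108 115 123
208   115 106  84  57  40  37  35  39  53  70  89  86  69  50  40  39 
[... 3087 characters left out ...]
73  74  83  93  99 103 114 123 125 125 123
299   124 125 123 116 107  94  82  73  68  66  65  67  71  78  89 101 111 120 123 123 123 124
300   124 125 124 123 119 112 102  92  85  83  82  85  90  97 107 115 120 123 125 124 124 125
301   124 125 124 124 124 122 117 112 111 110 110 109 112 115 120 123 124 124 124 124 125 123
302   124 124 123 124 124 125 123 122 122 122 121 121 121 122 124 124 125 124 125 124 124 124
303   124 123 124 124 124 124 124 124 124 125 123 123 124 125 123 124 124 124 124 124 125 125
304   124 125 124 124 124 123 124 124 124 124 123 124 124 123 124 124 123 123 123 124 124 124
305   123 123 124 124 124 124 123 123 124 124 123 124 123 124 124 124 123 123 124 124 124 123
```

Aligned within about 0.5 mm. Descending.

>>> jog_arm:
  steps: "0 0 0 -0.3 0 3 1; 0 0 0 0 0 4 1; 0 0 0 0 0 4 1; 0 0 0 0 0 3 1; 0 0 0 0 0 2 1; 0 0 0 0 0 1 1; 0 0 0 0 0 0 1"

```text
clock: 51.65
ee_pos: [0.4526, 0.2077, 0.0493]
tcp_rot: [3.141, -0.0, -3.117]
wrist_force: [0.8, 0.0, -0.8]
gripper_width: 0.0347
grasp_force: 42.2
```

>>> jog_arm:
  steps: "0 0 0 0 0 0 0.3; 0 0 0 0 0 0 0.3; 0 0 0 0 0 -20 0.3; 0 0 0 0 0 -30 0.2; 0 0 0 0 0 -30 0; 0 0 0 0 0 -20 0; 0 0 0 0 0 0 0; 0 0 0 0 0 0 0; 0 0 0 0 0 0 0"

```text
clock: 52.55
ee_pos: [0.4519, 0.2074, 0.1481]
tcp_rot: [-3.141, -0.002, -3.117]
wrist_force: [-0.6, -0.5, 0.3]
gripper_width: 0.0854
grasp_force: 0.0
```

```bash
python3 - <<'E'
from h import *
print(read_state()['clock']); ps=avg(5); c=capture('wrist'); save(c,'f1')
for z in(.021,.027,.033,.039): q=fit(c,'heat_sink_centre',ps,z0=z)
fit(c,'power_jig',ps)
s=capture('scene'); t=capture('top'); save(s,'fs')
def pj(c,X):
    f=210/np.tan(np.radians(c['vfov'])/2); Y=np.array(c['R'])@X+c['t']; return np.array([c['cx']+f*Y[0]/Y[2],c['cy']+f*Y[1]/Y[2]]).round(1)
for n,X in (('heat_sink_centre',[.4518,.2085,.036]),('radio_board_centre',[.4633,-.0292,.037]),('dish_centre',[.556,-.151,.0065]),('loupe_centre',[.443,-.16,.016]),('vial_centre',[.568,-.243,.0255])):
    for cc in(s,t):
        r=tip_of(cc,n)[:1]; print(n,[(round(x['conf'],2),(np.array(x['location'])*[560,420]).round(1)) for x in r],'pred',pj(cc,np.array(X)))
E
```

```text
52.55
std mm [0.1  0.02 0.15] p [0.4517 0.2074 0.148 ] rpy [-3.1412e+00 -2.6000e-03 -3.1174e+00]
heat_sink_centre conf 0.60 1-IoU 0.051 xy [0.4524 0.2085] yaw 0.012
heat_sink_centre conf 0.60 1-IoU 0.025 xy [0.4513 0.2084] yaw 0.024
heat_sink_centre conf 0.60 1-IoU 0.043 xy [0.4499 0.2083] yaw 0.012
heat_sink_centre conf 0.60 1-IoU 0.080 xy [0.449  0.2082] yaw 0.027
power_jig conf 0.77 1-IoU 0.734 xy [0.4505 0.2089] yaw 0.030
heat_sink_centre [(0.56, array([162.8, 180.6]))] pred [164.8 181.3]
heat_sink_centre [(0.69, array([164.1, 263.3]))] pred [163.1 262.3]
radio_board_centre [] pred [229.  227.3]
radio_board_centre [(0.87, array([272.7, 257. ]))] pred [275.5 257.5]
dish_centre [(0.85, array([302.1, 246.8]))] pred [302.2 249.7]
dish_centre [(0.97, array([330.5, 215. ]))] pred [331.3 215.4]
loupe_centre [(0.77, array([257.2, 272.1]))] pred [261.3 272.8]
loupe_centre [(0.59, array([337.3, 266.1]))] pred [336.2 267.3]
vial_centre [(0.74, array([340.2, 262.8]))] pred [339.7 263.5]
vial_centre [] pred [374.7 209.4]
```

The sink fits best at its seated height, 27 mm. I'll re-check the radio board's height from overhead.

>>> jog_arm:
  steps: "0 0 0.135 0 0 0 0; 0 0 0.135 0 0 0 0; 0 0 0 -10 -34 0 0; 0 0 0 -10 -34 0 0; 0 0 0 -9 -34 0 0; 0 0 0 -9 -34 0 0; 0 0 0 -9 -34 0 0; 0 0 0 -9 -34 0 0; 0 0 0 -9 -29 0 0; 0 0 0 0 0 0 0; 0 0 0 0 0 0 0; 0 0 0 0 0 0 0"

```text
clock: 54.9
ee_pos: [0.4589, -0.0334, 0.1494]
tcp_rot: [3.141, -0.0, 2.897]
wrist_force: [-0.0, -0.3, -0.2]
gripper_width: 0.0856
grasp_force: 0.0
```

```bash
python3 - <<'E'
from h import *
print(read_state()['clock']); ps=avg(5); c=capture('wrist'); save(c,'f2')
hsv=cv2.cvtColor(c['image'],cv2.COLOR_RGB2HSV); m=cv2.inRange(hsv,(105,120,40),(130,255,255))
m=cv2.morphologyEx(m,cv2.MORPH_CLOSE,np.ones((5,5)))
import h
n='radio_board_centre'; real=h.regions_of
cn=max(cv2.findContours(m,0,1)[0],key=cv2.contourArea); m2=np.zeros_like(m); cv2.drawContours(m2,[cn],-1,1,-1)
for nm,fn in (('net',real),('hsv',lambda c,q:[dict(mask=m2>0,conf=1)])):
    h.regions_of=fn
    for z in(.026,.029,.032,.035,.038): print(nm,z,end=' '); fit(c,n,ps,z0=z,yaw0=-.246)
h.regions_of=real
gofrom(ps,[.4633,-.0292,.056],2.896)
E
```

```text
54.9
std mm [0.03 0.11 0.02] p [ 0.459  -0.0332  0.1494] rpy [ 3.1409e+00 -2.0000e-04  2.8973e+00]
net 0.026 radio_board_centre none
net 0.029 radio_board_centre none
net 0.032 radio_board_centre none
net 0.035 radio_board_centre none
net 0.038 radio_board_centre none
hsv 0.026 radio_board_centre conf 1.00 1-IoU 0.013 xy [ 0.4627 -0.0285] yaw -0.244
hsv 0.029 radio_board_centre conf 1.00 1-IoU 0.036 xy [ 0.4623 -0.0283] yaw -0.244
hsv 0.032 radio_board_centre conf 1.00 1-IoU 0.059 xy [ 0.4609 -0.0282] yaw -0.233
hsv 0.035 radio_board_centre conf 1.00 1-IoU 0.079 xy [ 0.4612 -0.0279] yaw -0.242
hsv 0.038 radio_board_centre conf 1.00 1-IoU 0.100 xy [ 0.4607 -0.0288] yaw -0.249
turn [ 0.001 -0.     0.001] shift after turn [-3.2  4.9 93.4]
```

```bash
python3 -c "
from workcell import *
print(job_done())"
```

```text
the job is handed in; nothing more can be done
None
```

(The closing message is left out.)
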